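Set out the parts for a car service

TASK

Set out the parts for a car service: stand the toppled spray can and every toppled oil filter upright, base down, in a row on the narrow raised steel ledge, and lay every brake pad flat on the sloped wooden rest with its friction blocks up.

Things in the scene. Friction and masses are not known exactly. Their poses are not given: they have to be found in the camera images.
- ledge: Narrow steel ledge fixed on two posts: a flat strip 50 mm deep (x) and 470 mm long (y), its top 60 mm above the table; feet 80 mm deep under it, 180 mm either side of the middle. Origin on the table under its middle; it runs along its y, its -x side faces the robot.
- ledge_top (a point): Middle of the ledge's top face, axes as the ledge: x across the 50 mm, y along the 470 mm (ends at +-235 mm), z up.
- pad_deck: Plywood deck of the sloped rest, fixed: 170 mm up the slope (x) by 250 mm wide (y), sloping up 20 degrees away from the robot. Origin: centre of its upper face, 50 mm above the table; +x points up the slope, +z out of the face. At its low front edge (x = -85 to -95 mm) a lip stands 10 mm proud of the face across the whole width.
- spray_can: Tall aerosol spray can (white, green and yellow), 205 mm long, 65 mm in diameter over the first 160 mm, then tapering to 34 mm at 191 mm with a nozzle 26 mm in diameter on top; 0.21 kg; lies toppled on its side on the table. Origin: centre of its base. +z runs along its axis from base to nozzle; it starts with the nozzle about half way between the right (-y) and the robot (-x).
- filter_0: Orange-and-white spin-on oil filter, a cylinder 88 mm long, 72 mm in diameter at the base and 68 mm at 78 mm from it, rounded off beyond, 0.32 kg; lies on its side on the table. Origin: centre of its flat base. +z runs along its axis from base to the closed cap end; it starts with the cap end toward the robot's right (-y, within about 25 degrees). May be absent.
- filter_1: Orange-and-white spin-on oil filter, a cylinder 88 mm long, 72 mm in diameter at the base and 68 mm at 78 mm from it, rounded off beyond, 0.32 kg; lies on its side on the table. Origin: centre of its flat base. +z runs along its axis from base to the closed cap end; it starts with the cap end toward the robot's right (-y, within about 25 degrees). May be absent.
- filter_2: Orange-and-white spin-on oil filter, a cylinder 88 mm long, 72 mm in diameter at the base and 68 mm at 78 mm from it, rounded off beyond, 0.32 kg; lies on its side on the table. Origin: centre of its flat base. +z runs along its axis from base to the closed cap end; it starts with the cap end toward the robot's right (-y, within about 25 degrees). May be absent.
- pad_0: Dark grey brake pad: a steel backing plate 50 (x) by 128 (y) by 6 mm with two friction blocks (40 by 43 mm each, 16 mm high over all) on its upper side; 0.29 kg; grasp across the 50 mm. Origin: centre of its underside; +y along its length, +z up out of the friction side. It starts flat on the table, friction side up. May be absent.
- pad_1: Dark grey brake pad: a steel backing plate 50 (x) by 128 (y) by 6 mm with two friction blocks (40 by 43 mm each, 16 mm high over all) on its upper side; 0.29 kg; grasp across the 50 mm. Origin: centre of its underside; +y along its length, +z up out of the friction side. It starts flat on the table, friction side up. May be absent.

How it is judged:
By the outcome, as a careful person would: the job done as asked, in the order asked, and still so for the second after the job is handed in, with the robot touching nothing.
Of filter_0, filter_1, filter_2 only 2 to 3 are there at a start; the rules pass over those that are not, and their reading is None.
Of pad_0, pad_1 only 1 to 2 are there at a start; the rules pass over those that are not, and their reading is None.
At some moment in a run one of pad_0, pad_1 may be knocked a few centimetres aside while the robot is not near it.
It also fails if it takes over 210 s, if anything falls off the work surface, if the arm or the gripper's body presses on something with over 40 N, if the wrist force passes 120 N, or if a joint passes its speed limit or range.

ROBOT

A 6-joint arm with a two-finger parallel gripper is mounted at the origin on a cart in front of the work surface, level with it; the furniture and walls round the work are solid. World frame = base frame: x ahead of the robot, y to its left, z up, the work surface at z = 0. Lengths are in mm, angles in rad, forces in N, time in s.
With the tool pointing down it reaches from about 275 to 750 mm from the base axis. Payload 10.2 kg.
Tool frame: the origin (TCP) lies on the front face of the gripper's body, between the roots of the fingers; the fingertips stand 73 mm ahead of it and the grasp point (between the pads) lies 54 mm ahead of it; z points along the fingers, y is the line along which they close (so a half turn about z gives the same grasp; the last joint's range is limited). The gripper opens to 85 mm and grips with 20 to 120 N. Pads are 22 mm wide; open, the fingers measure 114 mm over their backs; the gripper's body (76 mm by 85 mm) begins 54 mm behind the grasp point. The pads swing forward as they close: fully open they stand 13 mm farther back than shut.
Start: joints at [1.032, 0.313, 1.498, -0, 1.331, -0.223], TCP at [163.066, 499.04, 303.894] pointing down, gripper open.
Joint ranges: [-2.94, 2.94], [-0.97, 2.17], [0.19, 2.56], [-1.23, 4.37], [0.02, 3.11], [-2.88, 2.88]. Speed limits (rad/s): [2.39, 2.39, 3.01, 3.14, 3.14, 3.14].

INTERFACE

Orientations are given as a unit quaternion [w, x, y, z].
In Python, from rig import * gives the robot as it stands.
- The arm moves only by the tool step_arm, never from a script. Its argument "plan" is a list of rows, each an object with "offset": the shift along the tool's x, y, z in cm, a list of three; "rot": the turn, a rotation vector about the tool's x, y, z in degrees, a list of three; "gripper": the finger opening in cm, from 0 to 8.54. In form: [{"offset": [x, y, z], "rot": [wx, wy, wz], "gripper": gripper}, ...]. A call has 1 to 12 rows; each row is the pose to reach, as a shift and turn from the pose commanded when the call began, along the tool's axes at that moment; what a row does not reach only later rows make up. A row lasts 1/10 s, in which the tool goes at most 50 mm and 8.59 degrees, less where a joint would pass 70% of its speed; a pose out of reach is approached as far as the arm can. A call with a gripper value outside its range is refused whole. The fingers move at their own pace and stop on an object; "squeeze" is the grip in N (left out, the last holds). Time passes only in rows, so rows that repeat a pose let the fingers close. It gives the time, the measured TCP pose, the force, the opening and the grip force at its end, in the units of the state.
- sense(): the state, without advancing time (a new reading comes with each control period).
- capture(name): name is "scene" or "top" or "wrist"; returns a dict with "color" (400x640x3 uint8, red, green, blue), "depth" (400x640 float32, mm along the optical axis (not along the pixel's ray), 0 where there is no reading), "vertical_fov" (degrees; the focal length in pixels is half the picture's height over the tangent of half this angle, whatever the lens; pixels are square), "cx", "cy" (the principal point, pixels), "rvec" (rotation vector, rad) and "tvec" (3), from world to camera coordinates, as OpenCV has them; the wrist camera has in their place "mount" (4x4, takes a point from camera to tool coordinates, whose origin is the TCP and whose axes are the flange's). Camera axes: x right, y down, z forward; pixel columns grow to the right and rows downward; lengths in mm; the calibration is good to about 2 mm. The wrist camera is an equidistant fisheye: a pixel r from the principal point sees the ray r / f radians off the axis. A picture is of the moment at which its call begins: read the wrist's pose just before it.
- finish_job(): hands the job in; it is judged then, once.
The state is a dict: "time_s": time; "joints": joint angles; "dq": joint speeds; "tau": joint torques, N m; "eef_pos": TCP position; "ee_rot": TCP orientation; "force": force on the tool from outside, world axes, zero at the start; "wrist_torque": the same for the moment, N m; "grip_width": opening from 0.0 (shut) to 1.0 (fully open); "grip_force": force on a finger pad.
Only numpy, scipy, OpenCV 4.12 (cv2) and the standard library are available. Lean on these libraries where they do the work, as an engineer would, in place of code of your own. Each camera call takes 0.05 s, during which the arm holds its last target. There are 200 camera calls.

## Working session

There is one attempt and no reset: what is moved stays moved. The work goes in short steps, Python scripts to look and compute and a tool call to move; the robot and the scene stay as the last step left them, time stands still between calls to the robot, and variables do not carry over. Pictures are saved under pics/ and viewed, at most 14 in all, crops included, and the job is handed in when it is done.

Besides the shell and the picture viewer there is one more tool, called in YAML: its name, and indented under it one key for each argument. step_arm: Moves the arm, as the interface text tells. Its arguments: {"type":"object","properties":{"plan":{"type":"array"},"squeeze":{"type":"number"}},"required":["plan"]}

```bash
ls; mkdir -p pics; cat > h.py <<'E'
from rig import *
import numpy as np, cv2
from scipy.spatial.transform import Rotation as R
def shot(n,fn):
    c=capture(n); cv2.imwrite('pics/'+fn,c['color'][:,:,::-1]); np.savez('pics/'+fn[:-4]+'.npz',**c); return c
def cloud(c):
    h,w=c['depth'].shape; f=h/2/np.tan(np.radians(c['vertical_fov'])/2)
    v,u=np.mgrid[:h,:w]; d=c['depth']
    p=np.stack([(u-c['cx'])/f*d,(v-c['cy'])/f*d,d],-1)
    Rm=R.from_rotvec(np.ravel(c['rvec'])).as_matrix()
    P=(p-np.ravel(c['tvec']))@Rm
    P[d<=0]=np.nan; return P
E
python3 - <<'E'
from h import *
s=sense(); print(s)
for n in('top','scene'):
    c=shot(n,n+'0.png'); P=cloud(c); print(n,c['vertical_fov'],(-R.from_rotvec(np.ravel(c['rvec'])).as_matrix().T@np.ravel(c['tvec'])).round(), np.nanmin(P,(0,1)),np.nanmax(P,(0,1)))
E
```

```text
pics
{'time_s': 0.0, 'joints': array([ 1.03157847e+00,  3.13456848e-01,  1.49846258e+00, -2.11880769e-05,
        1.33100732e+00, -2.23432972e-01]), 'dq': array([-0.00060749,  0.00085389,  0.000779  ,  0.00179018, -0.00142294,
        0.00113358]), 'tau': array([ 2.97016859e-04, -4.12268937e+01, -2.59743226e+01, -1.73308385e-04,
        3.99286626e-03, -3.21708023e-05]), 'eef_pos': array([162.98511649, 498.87625385, 303.32191501]), 'ee_rot': array([-2.38692233e-04,  1.57234689e-01,  9.87561040e-01, -6.22964149e-04]), 'force': array([ 0.51280574, -0.41828484, -0.18440253]), 'wrist_torque': array([-0.00390773,  0.00594639, -0.02682444]), 'grip_force': 0.0, 'grip_width': 0.9996803959714896}
top 44.717922998709696 [ 352.   -5. 1348.] [ -162.85468641 -1401.84403477  -765.60399249] [1667.7894387  1524.42550672  552.75947173]
scene 44.06000835349053 [-334. -792.  786.] [-276.89629623 -856.13305254 -760.66513689] [2468.35149778 3653.28981935  629.60363736]
```

View pics/top0.png

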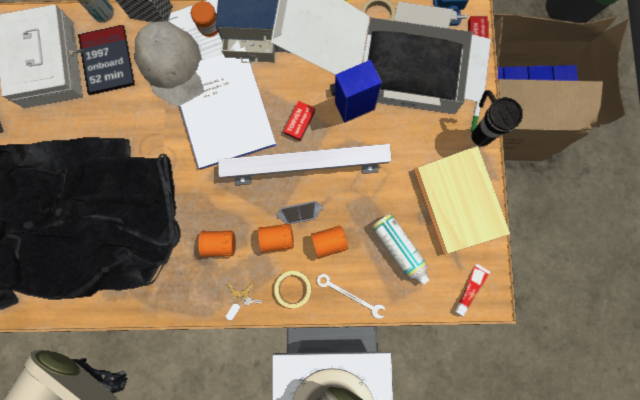

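View pics/scene0.png

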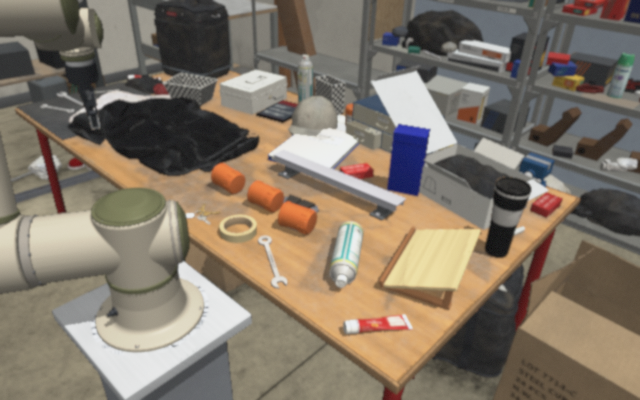

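The top view shows three filters (216,243), (275,237), (329,240), the can (400,250), one pad (300,213) by the ledge (305,160), and the deck (462,200). The scene view agrees with this.

```bash
cat >> h.py <<'E'
def blob(P,m):
    p=P[m]; p=p[~np.isnan(p[:,0])]; return p
def describe(p,name):
    q=p[:,:2]; r=cv2.minAreaRect(q.astype(np.float32)); print(name,len(p),'rect',np.round(r[0],1),np.round(r[1],1),round(r[2],1),'z',np.percentile(p[:,2],[2,50,98]).round(1))
    print('  box',cv2.boxPoints(r).round().tolist())
E
python3 - <<'E'
from h import *
c=dict(np.load('pics/top0.npz')); P=cloud(c); z=P[...,2]
hsv=cv2.cvtColor(c['color'],cv2.COLOR_RGB2HSV); 
rows,cols=np.mgrid[:400,:640]
print('table z',np.nanmedian(z[255:275,200:380]))
def win(u0,u1,v0,v1): return (cols>=u0)&(cols<u1)&(rows>=v0)&(rows<v1)
def comp(m):
    n,l,s,_=cv2.connectedComponentsWithStats(m.astype(np.uint8)); i=1+np.argmax(s[1:,4]); return l==i
for nm,w in dict(f0=(190,245,222,265),f1=(250,300,215,262),f2=(304,355,220,265),can=(365,440,205,295)).items():
    m=comp(win(*w)&(z>12)); describe(blob(P,m),nm)
    p=blob(P,m); t=p[p[:,2]>np.percentile(p[:,2],98)-6]; describe(t,nm+' ridge')
g=cv2.cvtColor(c['color'],cv2.COLOR_RGB2GRAY)
m=comp(win(268,328,195,230)&(z>3)); describe(blob(P,m),'pad')
m=comp(win(210,400,138,185)&(z>50)&(z<70)); describe(blob(P,m),'ledge')
m=comp(win(400,520,140,260)&(hsv[...,0]>18)&(hsv[...,0]<35)&(hsv[...,2]>170)&(z>8)); p=blob(P,m);describe(p,'deck')
A=np.c_[p[:,:2],np.ones(len(p))];k=np.linalg.lstsq(A,p[:,2],rcond=None)[0];print(k,np.degrees(np.arctan(np.hypot(*k[:2]))),np.degrees(np.arctan2(k[1],k[0])))
E
python3 - <<'E'
import cv2
a=cv2.imread('pics/top0.png')[130:300,190:520]
cv2.imwrite('pics/crop0.png',cv2.resize(a,None,fx=2.4,fy=2.4,interpolation=cv2.INTER_CUBIC))
E
```

```text
table z 0.4964386052570974
f0 921 rect [447.  301.1] [69.8 88.9] 0.5 z [32.6 63.2 73.2]
  box [[412.0, 345.0], [412.0, 256.0], [482.0, 257.0], [482.0, 346.0]]
f0 ridge 243 rect [446.6 301.6] [84.7 42.1] 89.0 z [67.4 69.2 74.3]
  box [[425.0, 260.0], [467.0, 259.0], [468.0, 344.0], [426.0, 344.0]]
f1 847 rect [460.8 142.7] [70.4 87.7] 6.2 z [37.1 63.9 73. ]
  box [[421.0, 182.0], [430.0, 95.0], [501.0, 103.0], [491.0, 190.0]]
f1 ridge 233 rect [460.4 145.1] [39.2 82.2] 7.9 z [67.2 69.2 74.1]
  box [[435.0, 183.0], [447.0, 102.0], [485.0, 107.0], [474.0, 189.0]]
f2 827 rect [447.8  -1. ] [70.1 87.9] 15.3 z [40.1 63.4 72.3]
  box [[402.0, 32.0], [426.0, -53.0], [493.0, -34.0], [470.0, 51.0]]
f2 ridge 282 rect [448.6  -0. ] [42.2 84.8] 13.1 z [66.5 68.7 73.3]
  box [[418.0, 37.0], [438.0, -46.0], [479.0, -37.0], [460.0, 46.0]]
can 1725 rect [ 419.6 -196.1] [204.4  66. ] 33.6 z [35.5 59.2 67.8]
  box [[316.0, -225.0], [353.0, -280.0], [523.0, -167.0], [486.0, -112.0]]
can ridge 581 rect [ 433.3 -188.3] [173.3  42.3] 32.8 z [61.9 64.4 68.9]
  box [[349.0, -217.0], [372.0, -253.0], [518.0, -159.0], [495.0, -124.0]]
pad 810 rect [522.1  91.6] [ 76.  155.7] 10.6 z [ 3.2 14.7 63.2]
  box [[470.0, 161.0], [499.0, 8.0], [574.0, 22.0], [545.0, 175.0]]
ledge 3124 rect [668.1  64.3] [ 51.9 470. ] 4.2 z [54.6 60.3 65.8]
  box [[625.0, 297.0], [660.0, -172.0], [711.0, -168.0], [677.0, 301.0]]
deck 5992 rect [ 553.  -359.2] [250.1 162.8] 16.2 z [21.2 51.1 78.8]
  box [[410.0, -316.0], [456.0, -472.0], [696.0, -402.0], [650.0, -246.0]]
[ 1.01747137e-01 -3.47384136e-01 -1.31153299e+02] 19.899151677057606 -73.67494688067416
```

View pics/crop0.png

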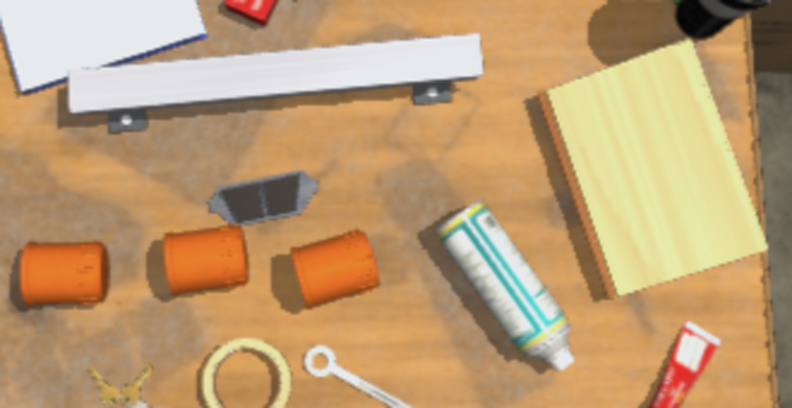

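The crop confirms it: one pad at crop (263,198), friction side up. The caps of the filters and the can's nozzle are on the expected sides. I'll make a few exploratory moves toward the work and fit the arm's kinematics from them so I can check reach.

step_arm:
  plan:
    - {"offset": [-35,-30,-5],"rot": [0,0,30],"gripper": 8.5}
    - {"offset": [-35,-30,-5],"rot": [0,0,30],"gripper": 8.5}
    - {"offset": [-35,-30,-5],"rot": [0,0,30],"gripper": 8.5}
    - {"offset": [-35,-30,-5],"rot": [0,0,30],"gripper": 8.5}
    - {"offset": [-35,-30,-5],"rot": [0,0,30],"gripper": 8.5}
    - {"offset": [-35,-30,-5],"rot": [0,0,30],"gripper": 8.5}
    - {"offset": [-35,-30,-5],"rot": [0,0,30],"gripper": 8.5}
    - {"offset": [-35,-30,-5],"rot": [0,0,30],"gripper": 8.5}
    - {"offset": [-35,-30,-5],"rot": [0,0,30],"gripper": 8.5}
    - {"offset": [-35,-30,-5],"rot": [0,0,30],"gripper": 8.5}
    - {"offset": [-35,-30,-5],"rot": [0,0,30],"gripper": 8.5}
    - {"offset": [-35,-30,-5],"rot": [0,0,30],"gripper": 8.5}

```text
time_s: 1.3
eef_pos: [402.1, 105.8, 353.6]
ee_rot: [-0.0, 0.407, 0.913, -0.0]
force: [-0.3, 0.5, -0.1]
grip_width: 0.996
grip_force: 0.0
```

```bash
cat >> h.py <<'E'
import json
def log():
    s=sense(); open('log.txt','a').write(json.dumps([list(map(float,s[k])) for k in('joints','eef_pos','ee_rot')])+'\n')
    print(round(s['time_s'],2),s['joints'].round(3),s['eef_pos'].round(1),np.round(s['ee_rot'],3),'F',s['force'].round(1),'g',round(s['grip_width'],2),round(s['grip_force'],1)); return s
E
python3 -c "
import json
open('log.txt','a').write(json.dumps([[1.03157847,.313456848,1.49846258,-2e-5,1.33100732,-.223432972],[162.98511649, 498.87625385, 303.32191501],[-2.38692233e-04,  1.57234689e-01,  9.87561040e-01, -6.22964149e-04]])+'\n')
from h import *
log(); c=shot('top','top1.png'); P=cloud(c);hsv=cv2.cvtColor(c['color'],cv2.COLOR_RGB2HSV)
a=c['color'][:,:,::-1]; cv2.imwrite('pics/top1c.png',a)
"
```

```text
1.3 [-0.026  0.031  1.705  0.     1.407 -0.758] [402.1 105.8 353.6] [-0.     0.407  0.913 -0.   ] F [-0.3  0.5 -0.1] g 1.0 0.0
```

step_arm:
  plan:
    - {"offset": [0,0,-5],"rot": [30,0,0],"gripper": 8.5}
    - {"offset": [0,0,-5],"rot": [30,0,0],"gripper": 8.5}
    - {"offset": [0,0,-5],"rot": [30,0,0],"gripper": 8.5}
    - {"offset": [0,0,-5],"rot": [30,0,0],"gripper": 8.5}
    - {"offset": [0,0,-5],"rot": [30,0,0],"gripper": 8.5}
    - {"offset": [0,0,-5],"rot": [30,0,0],"gripper": 8.5}

```text
time_s: 1.95
eef_pos: [402.2, 106.1, 403.8]
ee_rot: [-0.105, 0.393, 0.883, -0.235]
force: [0.3, 0.4, -0.3]
grip_width: 0.993
grip_force: 0.0
```

```bash
python3 -c "
from h import *
log()"
```

```text
1.95 [ 0.106  0.21   1.435 -0.316  1.916 -0.671] [402.2 106.1 403.8] [-0.105  0.393  0.883 -0.235] F [ 0.3  0.4 -0.3] g 0.99 0.0
```

step_arm:
  plan:
    - {"offset": [0,5,5],"rot": [0,35,0],"gripper": 8.5}
    - {"offset": [0,5,5],"rot": [0,35,0],"gripper": 8.5}
    - {"offset": [0,5,5],"rot": [0,35,0],"gripper": 8.5}
    - {"offset": [0,5,5],"rot": [0,35,0],"gripper": 8.5}
    - {"offset": [0,5,5],"rot": [0,35,0],"gripper": 8.5}
    - {"offset": [0,5,5],"rot": [0,35,0],"gripper": 8.5}

```text
time_s: 2.55
eef_pos: [416.1, 117.2, 335.8]
ee_rot: [-0.364, 0.447, 0.81, -0.107]
force: [-0.1, 0.7, 0.9]
grip_width: 0.993
grip_force: 0.0
```

```bash
python3 -c "
from h import *
log()"
```

```text
2.55 [-0.05   0.381  1.458  0.134  2.071 -0.596] [416.1 117.2 335.8] [-0.364  0.447  0.81  -0.107] F [-0.1  0.7  0.9] g 0.99 0.0
```

step_arm:
  plan:
    - {"offset": [-10,0,0],"rot": [-40,0,20],"gripper": 8.5}
    - {"offset": [-10,0,0],"rot": [-40,0,20],"gripper": 8.5}
    - {"offset": [-10,0,0],"rot": [-40,0,20],"gripper": 8.5}
    - {"offset": [-10,0,0],"rot": [-40,0,20],"gripper": 8.5}
    - {"offset": [-10,0,0],"rot": [-40,0,20],"gripper": 8.5}
    - {"offset": [-10,0,0],"rot": [-40,0,20],"gripper": 8.5}
    - {"offset": [-10,0,0],"rot": [-40,0,20],"gripper": 8.5}

```text
time_s: 3.25
eef_pos: [449.2, 37.7, 286.8]
ee_rot: [-0.167, 0.674, 0.71, 0.114]
force: [-1.0, 0.1, 0.3]
grip_width: 0.998
grip_force: 0.0
```

```bash
python3 -c "
from h import *
log()"; python3 - <<'E'
import json,numpy as np
from scipy.spatial.transform import Rotation as R
L=[json.loads(l) for l in open('log.txt')]
Z=lambda a:R.from_euler('z',a).as_matrix(); Y=lambda a:R.from_euler('y',a).as_matrix()
A=[];b=[]
for q,p,r in L:
    M=np.eye(3); row=[]
    for f,a in zip([Z,Y,Y,Z,Y,Z],q): M=M@f(a); row.append(M.copy())
    w,x,y,z=r; T=R.from_quat([x,y,z,w]).as_matrix()
    print((M.T@T).round(3).tolist())
    A.append(np.hstack(row)); b.append(p)
A=np.vstack(A);b=np.hstack(b); o,res,rk,_=np.linalg.lstsq(A,b,rcond=1e-6); print(rk,o.reshape(6,3).round(1)); print((A@o-b).round(2))
E
```

```text
3.25 [-0.323  0.212  1.717  0.35   1.439 -0.462] [449.2  37.7 286.8] [-0.167  0.674  0.71   0.114] F [-1.   0.1  0.3] g 1.0 0.0
[[0.0, -1.0, 0.0], [1.0, 0.0, -0.0], [0.0, 0.0, 1.0]]
[[0.0, -1.0, -0.0], [1.0, 0.0, 0.0], [-0.0, -0.0, 1.0]]
[[0.0, -1.0, -0.0], [1.0, 0.0, -0.0], [-0.0, -0.0, 1.0]]
[[0.0, -1.0, -0.0], [1.0, 0.0, 0.0], [-0.0, 0.0, 1.0]]
[[0.0, -1.0, 0.0], [1.0, 0.0, 0.0], [-0.0, -0.0, 1.0]]
13 [[  0.   38.8 201.3]
 [  0.   38.8 438.9]
 [ 39.   38.8 198.7]
 [  0.   -0.  198.7]
 [  0.   -0.   91.3]
 [ -0.   -0.   91.3]]
[-0.  0. -0. -0.  0. -0.  0. -0.  0. -0. -0. -0.  0. -0.  0.]
```

View pics/top1c.png

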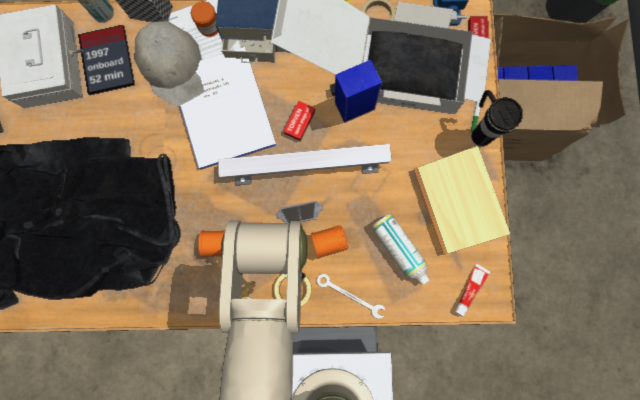

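The kinematic fit is exact to rounding, and top1 shows the same three filters and the can, with no second pad uncovered. Next is a planner that computes offsets and checks reach along the path.

```bash
cat >> h.py <<'E'
from scipy.optimize import least_squares
O=np.array([[0,38.8,201.3],[0,38.8,438.9],[39,38.8,198.7],[0,0,198.7],[0,0,91.3],[0,0,91.3]])
LO=np.array([-2.94,-.97,.19,-1.23,.02,-2.88]);HI=np.array([2.94,2.17,2.56,4.37,3.11,2.88])
def fk(q):
    M=np.eye(3);p=np.zeros(3)
    for ax,a,o in zip('zyyzyz',q,O): M=M@R.from_euler(ax,a).as_matrix(); p=p+M@o
    return p,M@R.from_euler('z',np.pi/2).as_matrix()
def ik(p,T,q0):
    def f(q):
        a,M=fk(q); return np.r_[(a-p)/100,R.from_matrix(M.T@T).as_rotvec()]
    r=least_squares(f,np.clip(q0,LO+1e-4,HI-1e-4),bounds=(LO,HI)); return r.x,np.abs(r.fun).max()
def Tool(a,c):
    a=np.array(a,float);a/=np.linalg.norm(a);c=np.array(c,float);c-=a*(a@c);c/=np.linalg.norm(c); return np.c_[np.cross(c,a),c,a]
def unit(v): v=np.array(v,float); return v/np.linalg.norm(v)
def go(p,T,q,p0,T0,name=''):
    """numbers for a move p0,T0 -> p,T; checks IK on the way"""
    rv=R.from_matrix(T0.T@T).as_rotvec(); off=T0.T@(np.array(p)-p0)
    n=int(max(np.linalg.norm(off)/50,np.degrees(np.linalg.norm(rv))/8.59))+2; bad=0;dq=0
    for i in range(1,n+1):
        q2,e=ik(p0+(p-p0)*i/n,T0@R.from_rotvec(rv*i/n).as_matrix(),q); bad=max(bad,e);dq=max(dq,np.abs(q2-q).max());q=q2
    print(name,'offset',(off/10).round(1).tolist(),'rot',np.degrees(rv).round(1).tolist(),'rows',n,'err',round(bad,4),'dq',round(dq,2),'q',q.round(2),'p',np.round(p).tolist(),'cap' )
    return q,np.array(p,float),T
def now():
    s=sense(); w,x,y,z=s['ee_rot']; return s['joints'],s['eef_pos'],R.from_quat([x,y,z,w]).as_matrix()
LC=np.array([668.1,64.3,60]);LY=unit([-.0745,.9972,0]);LX=np.array([LY[1],-LY[0],0]);UP=np.array([0,0,1.])
def pickpose(G,cap,al,sg=1,d=48):
    cap=unit(cap);a=-UP*np.cos(al)-cap*np.sin(al); T=Tool(a,sg*np.cross(UP,cap)); return G-d*a,T
def placepose(s,h,al,sg=1,d=48,fwd=LX,yaw=0):
    fwd=R.from_rotvec(UP*yaw).apply(fwd)
    a=fwd*np.cos(al)-UP*np.sin(al); T=Tool(a,sg*np.cross(UP,fwd)); return LC+LY*s+UP*h-d*a,T
OB={'can':(np.array([419.6,-196.1,32.5]),[-.833,-.553,0]),'f0':(np.array([447,301,35.]),[.005,-1,0]),'f1':(np.array([460.5,143.5,35]),[.1,-.995,0]),'f2':(np.array([448,-.5,35]),[.26,-.965,0])}
E
python3 - <<'E'
from h import *
import io,contextlib
q0,p0,T0=now()
for o,s,h in(('can',-165,103),('f2',-55,45),('f1',55,45),('f0',165,45)):
  for al in(30,40,50):
    for sg in(1,-1):
      a=np.radians(al); G,cap=OB[o]
      p,T=pickpose(G,cap,a,sg); P,TT=placepose(s,h,a,sg)
      best=[]
      for j4 in(0,1.5,3):
        q1,e1=ik(p,T,[*q0[:3],j4,q0[4],0]); q2,e2=ik(P,TT,[*q0[:3],j4,q0[4],0])
        best.append((round(e1,3),q1.round(2).tolist(),round(e2,3),q2.round(2).tolist()))
      for b in best:
        if b[0]<.01 or b[2]<.01: print(o,al,sg,b)
E
```

```text
can 30 1 (np.float64(0.0), [-0.96, 0.5, 2.05, 0.82, 0.75, -0.64], np.float64(0.246), [-0.42, 0.5, 1.71, 1.05, 0.35, -2.88])
can 30 1 (np.float64(0.0), [-0.96, 0.5, 2.05, 0.82, 0.75, -0.64], np.float64(0.246), [-0.42, 0.5, 1.71, 1.05, 0.35, -2.88])
can 30 1 (np.float64(0.0), [-0.96, 0.5, 2.05, 0.82, 0.75, -0.64], np.float64(0.0), [-0.47, 0.53, 1.81, 1.89, 0.49, 2.49])
can 30 -1 (np.float64(0.387), [-0.78, 0.47, 2.0, 0.2, 0.6, -2.88], np.float64(0.0), [-0.47, 0.53, 1.81, 1.89, 0.49, -0.65])
can 30 -1 (np.float64(0.387), [-0.78, 0.47, 2.0, 0.2, 0.6, -2.88], np.float64(0.0), [-0.47, 0.53, 1.81, 1.89, 0.49, -0.65])
can 30 -1 (np.float64(0.0), [-0.96, 0.5, 2.05, 0.82, 0.75, 2.51], np.float64(0.0), [-0.47, 0.53, 1.81, 1.89, 0.49, -0.65])
can 40 1 (np.float64(0.0), [-1.04, 0.55, 2.08, 1.01, 0.86, -0.88], np.float64(0.083), [-0.43, 0.5, 1.68, 1.0, 0.4, -2.88])
can 40 1 (np.float64(0.0), [-1.04, 0.55, 2.08, 1.01, 0.86, -0.88], np.float64(0.083), [-0.43, 0.5, 1.68, 1.0, 0.4, -2.88])
can 40 1 (np.float64(0.0), [-1.04, 0.55, 2.08, 1.01, 0.86, -0.88], np.float64(0.048), [-0.45, 0.51, 1.75, 1.49, 0
[... 6984 characters left out ...]
0.02, 0.68, 1.91, 1.17, 0.98, -0.89], np.float64(0.0), [0.19, 0.62, 1.63, -0.36, 0.22, -1.13])
f0 50 1 (np.float64(0.0), [0.02, 0.68, 1.91, 1.17, 0.98, -0.89], np.float64(0.0), [0.19, 0.62, 1.63, -0.36, 0.22, -1.13])
f0 50 1 (np.float64(0.0), [0.02, 0.68, 1.91, 1.17, 0.98, -0.89], np.float64(0.134), [0.18, 0.61, 1.7, 4.37, 0.02, 0.41])
f0 50 -1 (np.float64(0.0), [0.02, 0.68, 1.91, 1.17, 0.98, 2.25], np.float64(0.0), [0.19, 0.62, 1.63, -0.36, 0.22, 2.01])
f0 50 -1 (np.float64(0.0), [0.02, 0.68, 1.91, 1.17, 0.98, 2.25], np.float64(0.0), [0.19, 0.62, 1.63, -0.36, 0.22, 2.01])
f0 50 -1 (np.float64(0.0), [0.02, 0.68, 1.91, 1.17, 0.98, 2.25], np.float64(0.0), [0.19, 0.62, 1.63, -0.36, 0.22, 2.01])
```

```bash
cat >> h.py <<'E'
def seq(o,s,h,al,sg,yaw,cur,d=48,hi=330):
    a=np.radians(al);G,cap=OB[o]
    p,T=pickpose(G,cap,a,sg,d);P,TT=placepose(s,h,a,sg,d,yaw=np.radians(yaw))
    back=lambda p,T,k:p-T[:,2]*k
    x=go(np.r_[back(p,T,110)[:2],max(back(p,T,110)[2],200)],T,*cur,'above'); 
    x=go(back(p,T,90),T,*x,'pre');x=go(p,T,*x,'pick');x=go(p+UP*170,T,*x,'lift');
    x=go(P+UP*120,TT,*x,'over');x=go(P,TT,*x,'place');x=go(back(P,TT,90)+UP*60,TT,*x,'out'); return x
E
python3 - <<'E'
from h import *
import io,contextlib,re
cur=now()
for o,s,h in(('can',-165,103),('f2',-55,45),('f1',55,45),('f0',165,45)):
  res=[]
  for al in(45,55,60):
    for yaw in(-30,0,30,60,90):
     for sg in(1,-1):
      b=io.StringIO()
      with contextlib.redirect_stdout(b): seq(o,s,h,al,sg,yaw,cur)
      t=b.getvalue(); e=max(map(float,re.findall(r'err ([\d.]+)',t))); dq=max(map(float,re.findall(r'dq ([\d.]+)',t)))
      res.append((e>.01,dq,e,al,yaw,sg))
  res.sort(); print(o,[tuple(map(float,r[1:])) for r in res[:5]])
E
```

```text
can [(0.12, 0.0, 60.0, -30.0, 1.0), (0.12, 0.0, 60.0, 0.0, 1.0), (0.13, 0.0, 45.0, -30.0, 1.0), (0.13, 0.0, 55.0, -30.0, 1.0), (0.13, 0.0, 55.0, 0.0, 1.0)]
f2 [(0.13, 0.0, 45.0, 90.0, -1.0), (0.13, 0.0, 55.0, -30.0, -1.0), (0.13, 0.0, 55.0, 0.0, -1.0), (0.13, 0.0, 55.0, 90.0, -1.0), (0.13, 0.0, 60.0, -30.0, -1.0)]
f1 [(0.09, 0.0, 60.0, 0.0, 1.0), (0.1, 0.0, 55.0, 0.0, 1.0), (0.12, 0.0, 60.0, -30.0, 1.0), (0.13, 0.0, 60.0, -30.0, -1.0), (0.13, 0.0, 60.0, 0.0, -1.0)]
f0 [(0.12, 0.0, 60.0, -30.0, 1.0), (0.12, 0.0, 60.0, 0.0, 1.0), (0.13, 0.0, 55.0, -30.0, 1.0), (0.13, 0.0, 55.0, 0.0, 1.0), (0.13, 0.0, 60.0, 30.0, 1.0)]
```

```bash
cat >> h.py <<'E'
for k,g in(('f0',20),('f1',20),('f2',20),('can',10)): OB[k]=(OB[k][0]+g*unit(OB[k][1]),OB[k][1])
E
python3 - <<'E'
from h import *
import io,contextlib,re
cur=now()
for o,s,h,als,yaws in(('can',-165,112,(10,15),range(-90,150,15)),('f2',-55,64,(60,),(0,)),('f1',55,64,(60,),(0,)),('f0',165,64,(60,),(0,))):
  res=[]
  for al in als:
    for yaw in yaws:
     for sg in(1,-1):
      b=io.StringIO()
      with contextlib.redirect_stdout(b): x=seq(o,s,h,al,sg,yaw,cur,d=50)
      t=b.getvalue(); e=max(map(float,re.findall(r'err ([\d.]+)',t))); dq=max(map(float,re.findall(r'dq ([\d.]+)',t)))
      res.append((e>.01,dq,e,al,yaw,sg))
  res.sort(); print(o,[tuple(map(float,r[1:])) for r in res[:8]])
b=[r for r in res]
E
```

```text
can [(0.13, 0.0, 10.0, 30.0, 1.0), (0.14, 0.0, 10.0, 45.0, 1.0), (0.14, 0.0, 15.0, 30.0, 1.0), (0.15, 0.0, 10.0, 60.0, 1.0), (0.15, 0.0, 15.0, 45.0, 1.0), (0.16, 0.0, 10.0, 75.0, 1.0), (0.16, 0.0, 15.0, 60.0, 1.0), (0.17, 0.0, 15.0, 75.0, 1.0)]
f2 [(0.13, 0.0, 60.0, 0.0, -1.0), (0.14, 0.0, 60.0, 0.0, 1.0)]
f1 [(0.09, 0.0, 60.0, 0.0, 1.0), (0.13, 0.0, 60.0, 0.0, -1.0)]
f0 [(0.11, 0.0, 60.0, 0.0, 1.0), (0.2, 0.7581, 60.0, 0.0, -1.0)]
```

```bash
python3 -c "
from h import *
seq('can',-165,111,12,1,30,now(),d=50)"
```

```text
above offset [-26.9, -7.7, -1.5] rot [-21.3, -8.1, 56.4] rows 9 err 0.0 dq 0.07 q [-0.88  0.23  1.92  0.25  0.98 -0.03] p [384.0, -220.0, 200.0] cap
pre offset [-0.2, 0.0, 3.1] rot [0.0, 0.0, 0.0] rows 2 err 0.0 dq 0.04 q [-0.87  0.28  1.95  0.27  0.9  -0.05] p [387.0, -218.0, 169.0] cap
pick offset [-0.0, -0.0, 9.0] rot [0.0, 0.0, 0.0] rows 3 err 0.0 dq 0.08 q [-0.82  0.47  1.99  0.33  0.68 -0.1 ] p [403.0, -207.0, 81.0] cap
lift offset [3.5, 0.0, -16.6] rot [0.0, 0.0, 0.0] rows 5 err 0.0 dq 0.09 q [-0.82  0.17  1.83  0.23  1.11  0.06] p [403.0, -207.0, 251.0] cap
over offset [24.7, 6.5, 0.1] rot [97.8, -0.8, 150.5] rows 22 err 0.0 dq 0.14 q [-0.65  0.51  1.62  1.56  1.19  2.62] p [640.0, -128.0, 301.0] cap
place offset [11.7, 0.0, 2.5] rot [0.0, 0.0, 0.0] rows 4 err 0.0 dq 0.07 q [-0.65  0.71  1.68  1.66  1.2   2.35] p [640.0, -128.0, 181.0] cap
out offset [-5.9, 0.0, -10.2] rot [0.0, 0.0, 0.0] rows 4 err 0.0 dq 0.05 q [-0.82  0.51  1.77  1.51  1.32  2.46] p [567.0, -177.0, 260.0] cap
```

step_arm:
  plan:
    - {"offset": [-26.9,-7.7,-1.5],"rot": [-21.3,-8.1,56.4],"gripper": 8.5}
    - {"offset": [-26.9,-7.7,-1.5],"rot": [-21.3,-8.1,56.4],"gripper": 8.5}
    - {"offset": [-26.9,-7.7,-1.5],"rot": [-21.3,-8.1,56.4],"gripper": 8.5}
    - {"offset": [-26.9,-7.7,-1.5],"rot": [-21.3,-8.1,56.4],"gripper": 8.5}
    - {"offset": [-26.9,-7.7,-1.5],"rot": [-21.3,-8.1,56.4],"gripper": 8.5}
    - {"offset": [-26.9,-7.7,-1.5],"rot": [-21.3,-8.1,56.4],"gripper": 8.5}
    - {"offset": [-26.9,-7.7,-1.5],"rot": [-21.3,-8.1,56.4],"gripper": 8.5}
    - {"offset": [-26.9,-7.7,-1.5],"rot": [-21.3,-8.1,56.4],"gripper": 8.5}
    - {"offset": [-26.9,-7.7,-1.5],"rot": [-21.3,-8.1,56.4],"gripper": 8.5}
    - {"offset": [-26.9,-7.7,-1.5],"rot": [-21.3,-8.1,56.4],"gripper": 8.5}
    - {"offset": [-26.9,-7.7,-1.5],"rot": [-21.3,-8.1,56.4],"gripper": 8.5}

```text
time_s: 4.35
eef_pos: [383.1, -220.3, 199.2]
ee_rot: [-0.031, 0.952, 0.287, 0.1]
force: [0.1, 0.2, 0.6]
grip_width: 0.995
grip_force: 0.0
```

```bash
python3 -c "
from h import *
log();c=shot('wrist','w0.png');print(c['vertical_fov'],c['mount'].round(2))
cur=now();G,cap=OB['can'];p,T=pickpose(G,cap,np.radians(12),1,50);go(p,T,*cur)"
```

```text
4.35 [-0.878  0.229  1.923  0.251  0.984 -0.032] [ 383.1 -220.3  199.2] [-0.031  0.952  0.287  0.1  ] F [0.1 0.2 0.6] g 0.99 0.0
65.70646984690485 [[ -0.    -0.94  -0.33  86.12]
 [  1.     0.    -0.    -0.12]
 [  0.    -0.33   0.94 -70.55]
 [  0.     0.     0.     1.  ]]
 offset [-0.1, 0.0, 12.0] rot [-0.1, 0.0, -0.1] rows 4 err 0.0 dq 0.08 q [-0.82  0.47  1.99  0.33  0.68 -0.1 ] p [403.0, -207.0, 81.0] cap
```

View pics/w0.png

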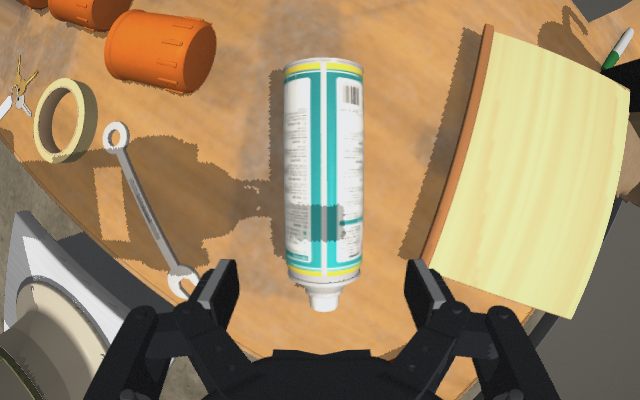

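The wrist view shows the can's axis at column ~323, midway between the fingers (238 and 405) and aligned with the tool. I can descend and grip.

step_arm:
  plan:
    - {"offset": [0,0,4],"rot": [0,0,0],"gripper": 8.5}
    - {"offset": [0,0,8],"rot": [0,0,0],"gripper": 8.5}
    - {"offset": [0,0,10],"rot": [0,0,0],"gripper": 8.5}
    - {"offset": [0,0,12],"rot": [0,0,0],"gripper": 8.5}
    - {"offset": [0,0,12],"rot": [0,0,0],"gripper": 8.5}
    - {"offset": [0,0,12],"rot": [0,0,0],"gripper": 5.5}
    - {"offset": [0,0,12],"rot": [0,0,0],"gripper": 5.5}
    - {"offset": [0,0,12],"rot": [0,0,0],"gripper": 5.5}
    - {"offset": [0,0,12],"rot": [0,0,0],"gripper": 5.5}
    - {"offset": [0,0,12],"rot": [0,0,0],"gripper": 5.5}
    - {"offset": [0,0,12],"rot": [0,0,0],"gripper": 5.5}
    - {"offset": [0,0,12],"rot": [0,0,0],"gripper": 5.5}
  squeeze: 50

```text
time_s: 5.6
eef_pos: [403.7, -207.2, 82.9]
ee_rot: [-0.03, 0.952, 0.286, 0.1]
force: [-1.3, 0.2, 8.8]
grip_width: 0.737
grip_force: 55.8
```

step_arm:
  plan:
    - {"offset": [0.6,0,-3],"rot": [0,0,0],"gripper": 5.5}
    - {"offset": [1.4,0,-7],"rot": [0,0,0],"gripper": 5.5}
    - {"offset": [5,0,-23.5],"rot": [0,0,0],"gripper": 5.5}
    - {"offset": [5,0,-23.5],"rot": [0,0,0],"gripper": 5.5}
    - {"offset": [5,0,-23.5],"rot": [0,0,0],"gripper": 5.5}
    - {"offset": [5,0,-23.5],"rot": [0,0,0],"gripper": 5.5}
    - {"offset": [5,0,-23.5],"rot": [0,0,0],"gripper": 5.5}
    - {"offset": [5,0,-23.5],"rot": [0,0,0],"gripper": 5.5}

```text
time_s: 6.4
eef_pos: [403.3, -206.8, 321.0]
ee_rot: [-0.032, 0.953, 0.286, 0.099]
force: [-0.2, 0.0, -2.4]
grip_width: 0.736
grip_force: 57.0
```

```bash
cat >> h.py <<'E'
def half(P,TT,cur,frac=.5,name='half'):
    q,p0,T0=cur; rv=R.from_matrix(T0.T@TT).as_rotvec(); return go(p0+(P-p0)*frac,T0@R.from_rotvec(rv*frac).as_matrix(),q,p0,T0,name)
E
python3 -c "
from h import *
log();cur=now()
P,TT=placepose(-165,111,np.radians(12),1,50,yaw=np.radians(30)); P=P+UP*120
x=half(P,TT,cur); print('tool z',x[2][:,2]); go(P,TT,*x)"
```

```text
6.4 [-0.82   0.105  1.721  0.215  1.29   0.111] [ 403.3 -206.8  321. ] [-0.032  0.953  0.286  0.099] F [-0.2  0.  -2.4] g 0.74 57.0
half offset [11.6, 3.2, 3.4] rot [48.8, -0.4, 75.2] rows 12 err 0.0 dq 0.12 q [-0.77  0.49  1.43  0.78  1.76  1.47] p [522.0, -167.0, 311.0] cap
tool z [ 0.18630792  0.78222127 -0.59449075]
 offset [7.8, -7.9, 5.9] rot [48.8, -0.4, 75.2] rows 12 err 0.0 dq 0.11 q [-0.65  0.51  1.62  1.56  1.19  2.62] p [640.0, -128.0, 301.0] cap
```

step_arm:
  plan:
    - {"offset": [11.6,3.2,3.4],"rot": [48.8,-0.4,75.2],"gripper": 5.5}
    - {"offset": [11.6,3.2,3.4],"rot": [48.8,-0.4,75.2],"gripper": 5.5}
    - {"offset": [11.6,3.2,3.4],"rot": [48.8,-0.4,75.2],"gripper": 5.5}
    - {"offset": [11.6,3.2,3.4],"rot": [48.8,-0.4,75.2],"gripper": 5.5}
    - {"offset": [11.6,3.2,3.4],"rot": [48.8,-0.4,75.2],"gripper": 5.5}
    - {"offset": [11.6,3.2,3.4],"rot": [48.8,-0.4,75.2],"gripper": 5.5}
    - {"offset": [11.6,3.2,3.4],"rot": [48.8,-0.4,75.2],"gripper": 5.5}
    - {"offset": [11.6,3.2,3.4],"rot": [48.8,-0.4,75.2],"gripper": 5.5}
    - {"offset": [11.6,3.2,3.4],"rot": [48.8,-0.4,75.2],"gripper": 5.5}
    - {"offset": [11.6,3.2,3.4],"rot": [48.8,-0.4,75.2],"gripper": 5.5}
    - {"offset": [11.6,3.2,3.4],"rot": [48.8,-0.4,75.2],"gripper": 5.5}
    - {"offset": [11.6,3.2,3.4],"rot": [48.8,-0.4,75.2],"gripper": 5.5}

```text
time_s: 7.6
eef_pos: [521.5, -167.6, 310.3]
ee_rot: [-0.446, 0.832, -0.324, -0.062]
force: [-0.5, 0.2, -3.0]
grip_width: 0.735
grip_force: 57.0
```

step_arm:
  plan:
    - {"offset": [7.8,-7.9,5.9],"rot": [48.8,-0.4,75.2],"gripper": 5.5}
    - {"offset": [7.8,-7.9,5.9],"rot": [48.8,-0.4,75.2],"gripper": 5.5}
    - {"offset": [7.8,-7.9,5.9],"rot": [48.8,-0.4,75.2],"gripper": 5.5}
    - {"offset": [7.8,-7.9,5.9],"rot": [48.8,-0.4,75.2],"gripper": 5.5}
    - {"offset": [7.8,-7.9,5.9],"rot": [48.8,-0.4,75.2],"gripper": 5.5}
    - {"offset": [7.8,-7.9,5.9],"rot": [48.8,-0.4,75.2],"gripper": 5.5}
    - {"offset": [7.8,-7.9,5.9],"rot": [48.8,-0.4,75.2],"gripper": 5.5}
    - {"offset": [7.8,-7.9,5.9],"rot": [48.8,-0.4,75.2],"gripper": 5.5}
    - {"offset": [7.8,-7.9,5.9],"rot": [48.8,-0.4,75.2],"gripper": 5.5}
    - {"offset": [7.8,-7.9,5.9],"rot": [48.8,-0.4,75.2],"gripper": 5.5}
    - {"offset": [7.8,-7.9,5.9],"rot": [48.8,-0.4,75.2],"gripper": 5.5}
    - {"offset": [7.8,-7.9,5.9],"rot": [48.8,-0.4,75.2],"gripper": 5.5}

```text
time_s: 8.8
eef_pos: [640.5, -127.0, 301.7]
ee_rot: [0.6, -0.229, 0.743, 0.186]
force: [0.2, -0.5, -1.5]
grip_width: 0.736
grip_force: 57.1
```

```bash
python3 -c "
from h import *
log();cur=now()
P,TT=placepose(-165,111,np.radians(12),1,50,yaw=np.radians(30))
go(P,TT,*cur)
c=shot('scene','s1.png'); a=c['color'][50:330,240:560,::-1]; cv2.imwrite('pics/s1c.png',cv2.resize(a,None,fx=2,fy=2))
P=cloud(c);hsv=cv2.cvtColor(c['color'],cv2.COLOR_RGB2HSV)
m=(P[...,2]>100)&(abs(P[...,0]-680)<70)&(abs(P[...,1]+100)<70)&(hsv[...,1]>40)
p=blob(P,m); print(len(p),p.min(0),p.max(0))
"
```

```text
8.8 [-0.648  0.51   1.62   1.556  1.186  2.62 ] [ 640.5 -127.   301.7] [ 0.6   -0.229  0.743  0.186] F [ 0.2 -0.5 -1.5] g 0.74 57.1
 offset [11.8, -0.0, 2.4] rot [0.0, -0.2, -0.0] rows 4 err 0.0 dq 0.07 q [-0.65  0.71  1.68  1.66  1.2   2.35] p [640.0, -128.0, 181.0] cap
25 [ 660.445134   -131.26430014  335.363207  ] [ 691.2255338  -116.27908099  345.94403566]
```

View pics/s1c.png

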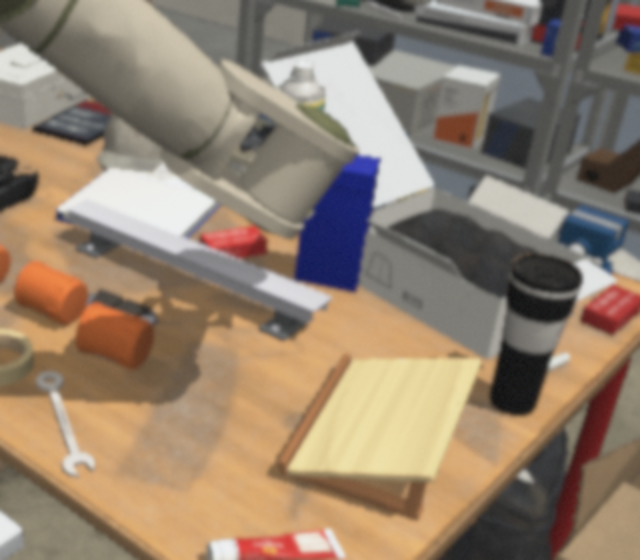

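The crop shows the can held upright at (303,80), half hidden by the wrist and over the ledge's near end. I'll lower it and watch the force.

step_arm:
  plan:
    - {"offset": [4.9,0,1],"rot": [0,0,0],"gripper": 5.5}
    - {"offset": [8,0,1.6],"rot": [0,0,0],"gripper": 5.5}
    - {"offset": [10,0,2.1],"rot": [0,0,0],"gripper": 5.5}
    - {"offset": [10.9,0,2.25],"rot": [0,0,0],"gripper": 5.5}
    - {"offset": [10.9,0,2.25],"rot": [0,0,0],"gripper": 5.5}
    - {"offset": [10.9,0,2.25],"rot": [0,0,0],"gripper": 5.5}

```text
time_s: 9.45
eef_pos: [640.6, -128.4, 192.6]
ee_rot: [0.602, -0.23, 0.742, 0.185]
force: [0.1, 0.1, -1.4]
grip_width: 0.739
grip_force: 57.1
```

```bash
python3 -c "
from h import *
log()
c=shot('top','t2.png');P=cloud(c); m=(P[...,2]>150)&(abs(P[...,0]-680)<80)&(abs(P[...,1]+100)<90)
p=blob(P,m); print(len(p))
for lo in range(150,360,15):
    k=p[(p[:,2]>=lo)&(p[:,2]<lo+15)]
    if len(k): print(lo,len(k),k.min(0).round(),k.max(0).round())
cv2.imwrite('pics/t2c.png',cv2.resize(c['color'][100:220,300:460,::-1],None,fx=4,fy=4))"
```

```text
9.45 [-0.651  0.688  1.672  1.65   1.196  2.369] [ 640.6 -128.4  192.6] [ 0.602 -0.23   0.742  0.185] F [ 0.1  0.1 -1.4] g 0.74 57.1
1863
150 18 [ 649. -124.  150.] [660. -88. 165.]
165 31 [ 613. -172.  167.] [687. -60. 180.]
180 211 [ 602. -180.  180.] [708. -60. 195.]
195 590 [ 600. -190.  195.] [701. -66. 210.]
210 350 [ 600. -189.  210.] [687. -67. 225.]
225 137 [ 600. -189.  225.] [713. -68. 240.]
240 353 [ 600. -175.  240.] [712. -68. 255.]
255 74 [ 664. -120.  255.] [697. -81. 270.]
270 99 [ 670. -110.  270.] [695. -87. 280.]
```

View pics/t2c.png

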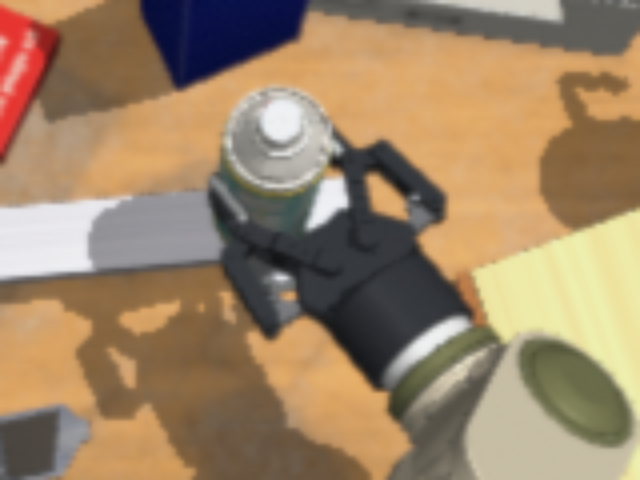

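The can is upright. Nozzle centre measures (682,-98) at z~278 against an expected (680,-100), so the base is about 1 cm above the ledge. I'll lower the rest and release.

step_arm:
  plan:
    - {"offset": [0.5,0,0.1],"rot": [0,0,0],"gripper": 5.5}
    - {"offset": [0.8,0,0.16],"rot": [0,0,0],"gripper": 5.5}
    - {"offset": [1.0,0,0.2],"rot": [0,0,0],"gripper": 5.5}
    - {"offset": [1.1,0,0.22],"rot": [0,0,0],"gripper": 5.5}
    - {"offset": [1.1,0,0.22],"rot": [0,0,0],"gripper": 5.5}

```text
time_s: 10.0
eef_pos: [640.4, -128.2, 181.8]
ee_rot: [0.602, -0.229, 0.742, 0.186]
force: [-3.7, 1.0, 5.9]
grip_width: 0.736
grip_force: 57.7
```

step_arm:
  plan:
    - {"offset": [0,0,0],"rot": [0,0,0],"gripper": 6.8}
    - {"offset": [0,0,0],"rot": [0,0,0],"gripper": 7.4}
    - {"offset": [0,0,0],"rot": [0,0,0],"gripper": 8.0}
    - {"offset": [0,0,0],"rot": [0,0,0],"gripper": 8.5}
    - {"offset": [0,0,0],"rot": [0,0,0],"gripper": 8.5}
    - {"offset": [0,0,-2],"rot": [0,0,0],"gripper": 8.5}
    - {"offset": [0,0,-5],"rot": [0,0,0],"gripper": 8.5}
    - {"offset": [0,0,-9],"rot": [0,0,0],"gripper": 8.5}
    - {"offset": [0,0,-13],"rot": [0,0,0],"gripper": 8.5}
    - {"offset": [0,0,-13],"rot": [0,0,0],"gripper": 8.5}

```text
time_s: 11.0
eef_pos: [533.3, -202.6, 208.4]
ee_rot: [0.602, -0.228, 0.743, 0.184]
force: [0.4, -0.2, 0.7]
grip_width: 0.998
grip_force: 0.0
```

```bash
python3 - <<'E'
from h import *
log()
c=shot('top','t3.png');P=cloud(c); m=(P[...,2]>190)&(abs(P[...,0]-680)<45)&(abs(P[...,1]+100)<45)
p=blob(P,m);print(len(p),p[:,:2].min(0),p[:,:2].max(0),p[:,2].max())
# filters again
z=P[...,2]
hsv=cv2.cvtColor(c['color'],cv2.COLOR_RGB2HSV)
m=((hsv[...,0]<13)&(hsv[...,1]>190)&(hsv[...,2]>80)&(z>25)&(z<80)&(P[...,0]<560)&(P[...,0]>350)).astype(np.uint8)
n,l,s,_=cv2.connectedComponentsWithStats(m)
for i in range(1,n):
    if s[i,4]>200: describe(blob(P,l==i),'f')
cur=now()
q,p0,T0=cur
x=go(p0+[-60,-0,130],T0,*cur,'up')
seq('f2',-55,64,60,-1,0,x,50); seq('f2',-55,64,60,1,0,x,50)
E
```

```text
11.0 [-0.906  0.578  1.834  1.482  1.367  2.316] [ 533.3 -202.6  208.4] [ 0.602 -0.228  0.743  0.184] F [ 0.4 -0.2  0.7] g 1.0 0.0
677 [ 648.60049685 -130.65395765] [713.50295521 -67.45018056] 270.14680866409464
f 531 rect [459.7 143.2] [67.5 86.2] 7.0 z [44.2 60.8 71.5]
  box [[421.0, 182.0], [431.0, 96.0], [498.0, 105.0], [488.0, 190.0]]
f 439 rect [ 4.481e+02 -1.000e-01] [66.8 85.6] 15.3 z [46.  61.6 70.4]
  box [[405.0, 32.0], [427.0, -50.0], [492.0, -33.0], [469.0, 50.0]]
f 561 rect [447.6 300.6] [66.6 87.4] 0.2 z [43.5 60.2 71. ]
  box [[414.0, 344.0], [414.0, 257.0], [481.0, 257.0], [481.0, 344.0]]
up offset [-11.7, 3.4, -7.6] rot [0.0, 0.0, 0.0] rows 4 err 0.0 dq 0.08 q [-1.01  0.27  1.88  1.38  1.49  2.57] p [474.0, -201.0, 338.0] cap
above offset [12.7, 3.1, 6.7] rot [-66.5, 15.6, -25.5] rows 10 err 0.0 dq 0.09 q [-0.71  0.71  1.42  0.54  1.92  2.1 ] p [489.0, -154.0, 200.0] cap
pre offset [7.4, -0.0, 6.3] rot [0.0, 0.0, 0.0] rows 3 err 0.0 dq 0.06 q [-0.7   0.83  1.49  0.53  1.75  2.01] p [485.0, -137.0, 105.0] cap
pick offset [-0.0, 0.0, 9.0] rot [0.0, 0.0, 0.0] rows 3 er
[... 959 characters left out ...]
-0.0, 9.0] rot [0.0, 0.0, 0.0] rows 3 err 1.3249 dq 0.04 q [-0.37  0.53  2.16  2.99  0.02  2.88] p [464.0, -62.0, 60.0] cap
lift offset [14.7, -0.0, -8.5] rot [0.0, 0.0, 0.0] rows 5 err 1.2923 dq 0.08 q [-0.35  0.15  2.2   3.24  0.02  2.88] p [464.0, -62.0, 230.0] cap
over offset [5.9, 19.5, -1.2] rot [22.4, -74.1, -83.7] rows 15 err 1.3123 dq 0.14 q [-0.21  0.36  1.76  1.6   0.15  2.88] p [647.0, 8.0, 287.0] cap
place offset [6.0, 0.0, 10.4] rot [0.0, 0.0, 0.0] rows 4 err 0.4576 dq 0.05 q [-0.21  0.54  1.77  1.59  0.15  2.88] p [647.0, 8.0, 167.0] cap
out offset [-3.0, 0.0, -14.2] rot [0.0, 0.0, 0.0] rows 4 err 0.5084 dq 0.08 q [-0.24  0.25  1.87  1.58  0.18  2.88] p [602.0, 4.0, 305.0] cap
```

The can stands on the ledge (x 649..713, y -131..-67). Next is filter 2.

step_arm:
  plan:
    - {"offset": [-11.7,3.4,-7.6],"rot": [0,0,0],"gripper": 8.5}
    - {"offset": [-11.7,3.4,-7.6],"rot": [0,0,0],"gripper": 8.5}
    - {"offset": [1,6.5,-0.9],"rot": [-66.5,15.6,-25.5],"gripper": 8.5}
    - {"offset": [1,6.5,-0.9],"rot": [-66.5,15.6,-25.5],"gripper": 8.5}
    - {"offset": [1,6.5,-0.9],"rot": [-66.5,15.6,-25.5],"gripper": 8.5}
    - {"offset": [1,6.5,-0.9],"rot": [-66.5,15.6,-25.5],"gripper": 8.5}
    - {"offset": [1,6.5,-0.9],"rot": [-66.5,15.6,-25.5],"gripper": 8.5}
    - {"offset": [1,6.5,-0.9],"rot": [-66.5,15.6,-25.5],"gripper": 8.5}
    - {"offset": [1,6.5,-0.9],"rot": [-66.5,15.6,-25.5],"gripper": 8.5}
    - {"offset": [1,6.5,-0.9],"rot": [-66.5,15.6,-25.5],"gripper": 8.5}
    - {"offset": [1,6.5,-0.9],"rot": [-66.5,15.6,-25.5],"gripper": 8.5}
    - {"offset": [1,6.5,-0.9],"rot": [-66.5,15.6,-25.5],"gripper": 8.5}

```text
time_s: 12.25
eef_pos: [490.6, -150.9, 199.3]
ee_rot: [-0.303, 0.689, -0.525, -0.398]
force: [0.2, 0.4, 0.5]
grip_width: 0.994
grip_force: 0.0
```

```bash
cat >> h.py <<'E'
def plan(o,s,h,al,sg,d=50):
    cur=now();a=np.radians(al);G,cap=OB[o];p,T=pickpose(G,cap,a,sg,d)
    go(p-T[:,2]*90,T,*cur,'pre'); x=go(p,T,*cur,'pick(from now)'); x=go(p+UP*170,T,*x,'lift'); P,TT=placepose(s,h,a,sg,d)
    y=half(P+UP*110,TT,x); go(P+UP*110,TT,*y,'over'); 
E
python3 -c "
from h import *
log();plan('f2',-55,64,60,-1)"
```

```text
12.25 [-0.709  0.709  1.421  0.541  1.922  2.099] [ 490.6 -150.9  199.3] [-0.303  0.689 -0.525 -0.398] F [0.2 0.4 0.5] g 0.99 0.0
pre offset [7.4, 0.2, 6.0] rot [0.3, -0.0, 0.2] rows 3 err 0.0 dq 0.06 q [-0.7   0.83  1.49  0.53  1.75  2.01] p [485.0, -137.0, 105.0] cap
pick(from now) offset [7.4, 0.1, 15.0] rot [0.3, -0.0, 0.2] rows 5 err 0.0 dq 0.07 q [-0.61  0.85  1.65  0.59  1.57  1.97] p [464.0, -62.0, 60.0] cap
lift offset [-14.7, 0.0, -8.5] rot [0.0, 0.0, 0.0] rows 5 err 0.0 dq 0.07 q [-0.61  0.55  1.62  0.61  1.85  2.15] p [464.0, -62.0, 230.0] cap
half offset [-2.5, -9.7, -0.3] rot [-11.2, 37.0, -41.8] rows 8 err 0.0 dq 0.07 q [-0.37  0.47  1.44  0.35  1.43  1.69] p [556.0, -27.0, 254.0] cap
over offset [5.3, -8.4, -1.3] rot [-11.2, 37.0, -41.8] rows 8 err 0.0 dq 0.1 q [-0.21  0.42  1.48  0.21  0.75  1.17] p [647.0, 8.0, 277.0] cap
```

step_arm:
  plan:
    - {"offset": [7.4,0.1,6],"rot": [0.3,0,0.2],"gripper": 8.54}
    - {"offset": [7.4,0.1,6],"rot": [0.3,0,0.2],"gripper": 8.54}
    - {"offset": [7.4,0.1,9],"rot": [0.3,0,0.2],"gripper": 8.54}
    - {"offset": [7.4,0.1,12],"rot": [0.3,0,0.2],"gripper": 8.54}
    - {"offset": [7.4,0.1,14],"rot": [0.3,0,0.2],"gripper": 8.54}
    - {"offset": [7.4,0.1,15],"rot": [0.3,0,0.2],"gripper": 8.54}
    - {"offset": [7.4,0.1,15],"rot": [0.3,0,0.2],"gripper": 8.54}
    - {"offset": [7.4,0.1,15],"rot": [0.3,0,0.2],"gripper": 6}
    - {"offset": [7.4,0.1,15],"rot": [0.3,0,0.2],"gripper": 6}
    - {"offset": [7.4,0.1,15],"rot": [0.3,0,0.2],"gripper": 6}
    - {"offset": [7.4,0.1,15],"rot": [0.3,0,0.2],"gripper": 6}
    - {"offset": [7.4,0.1,15],"rot": [0.3,0,0.2],"gripper": 6}
  squeeze: 60

```text
time_s: 13.45
eef_pos: [464.7, -63.9, 61.4]
ee_rot: [-0.305, 0.686, -0.528, -0.396]
force: [1.1, -2.7, 5.3]
grip_width: 0.773
grip_force: 67.6
```

step_arm:
  plan:
    - {"offset": [-2,0,-1.2],"rot": [0,0,0],"gripper": 6}
    - {"offset": [-5,0,-2.9],"rot": [0,0,0],"gripper": 6}
    - {"offset": [-14.7,0,-8.5],"rot": [0,0,0],"gripper": 6}
    - {"offset": [-14.7,0,-8.5],"rot": [0,0,0],"gripper": 6}
    - {"offset": [-14.7,0,-8.5],"rot": [0,0,0],"gripper": 6}
    - {"offset": [-14.7,0,-8.5],"rot": [0,0,0],"gripper": 6}
    - {"offset": [-14.7,0,-8.5],"rot": [0,0,0],"gripper": 6}

```text
time_s: 14.15
eef_pos: [464.0, -63.0, 228.8]
ee_rot: [-0.304, 0.686, -0.529, -0.397]
force: [0.2, -0.0, -4.1]
grip_width: 0.768
grip_force: 67.9
```

step_arm:
  plan:
    - {"offset": [-2.5,-9.7,-0.3],"rot": [-11.2,37,-41.8],"gripper": 6}
    - {"offset": [-2.5,-9.7,-0.3],"rot": [-11.2,37,-41.8],"gripper": 6}
    - {"offset": [-2.5,-9.7,-0.3],"rot": [-11.2,37,-41.8],"gripper": 6}
    - {"offset": [-2.5,-9.7,-0.3],"rot": [-11.2,37,-41.8],"gripper": 6}
    - {"offset": [-2.5,-9.7,-0.3],"rot": [-11.2,37,-41.8],"gripper": 6}
    - {"offset": [-2.5,-9.7,-0.3],"rot": [-11.2,37,-41.8],"gripper": 6}
    - {"offset": [-2.5,-9.7,-0.3],"rot": [-11.2,37,-41.8],"gripper": 6}
    - {"offset": [-2.5,-9.7,-0.3],"rot": [-11.2,37,-41.8],"gripper": 6}

```text
time_s: 14.95
eef_pos: [554.9, -27.9, 251.6]
ee_rot: [-0.179, 0.94, -0.281, -0.081]
force: [-0.9, -0.1, -3.3]
grip_width: 0.775
grip_force: 68.3
```

```bash
python3 -c "
from h import *
log();cur=now()
P,TT=placepose(-55,64,np.radians(60),-1,50); y=go(P+UP*110,TT,*cur,'over'); go(P+UP*12,TT,*y,'low')"
```

```text
14.95 [-0.376  0.473  1.444  0.345  1.433  1.692] [554.9 -27.9 251.6] [-0.179  0.94  -0.281 -0.081] F [-0.9 -0.1 -3.3] g 0.78 68.3
over offset [5.2, -8.7, -1.5] rot [-11.2, 37.3, -42.0] rows 8 err 0.0 dq 0.1 q [-0.21  0.42  1.48  0.21  0.75  1.17] p [647.0, 8.0, 277.0] cap
low offset [-4.9, -0.0, 8.5] rot [0.0, 0.0, 0.0] rows 3 err 0.0 dq 0.07 q [-0.21  0.54  1.58  0.28  0.53  1.08] p [647.0, 8.0, 179.0] cap
```

step_arm:
  plan:
    - {"offset": [5.2,-8.7,-1.5],"rot": [-11.2,37.3,-42],"gripper": 6}
    - {"offset": [5.2,-8.7,-1.5],"rot": [-11.2,37.3,-42],"gripper": 6}
    - {"offset": [5.2,-8.7,-1.5],"rot": [-11.2,37.3,-42],"gripper": 6}
    - {"offset": [5.2,-8.7,-1.5],"rot": [-11.2,37.3,-42],"gripper": 6}
    - {"offset": [5.2,-8.7,-1.5],"rot": [-11.2,37.3,-42],"gripper": 6}
    - {"offset": [5.2,-8.7,-1.5],"rot": [-11.2,37.3,-42],"gripper": 6}
    - {"offset": [5.2,-8.7,-1.5],"rot": [-11.2,37.3,-42],"gripper": 6}
    - {"offset": [5.2,-8.7,-1.5],"rot": [-11.2,37.3,-42],"gripper": 6}
    - {"offset": [5.2,-8.7,-1.5],"rot": [-11.2,37.3,-42],"gripper": 6}

```text
time_s: 15.85
eef_pos: [647.6, 7.2, 278.0]
ee_rot: [-0.01, 0.966, 0.033, 0.258]
force: [0.3, -0.3, -2.5]
grip_width: 0.771
grip_force: 68.8
```

step_arm:
  plan:
    - {"offset": [-2.4,0,4.2],"rot": [0,0,0],"gripper": 6}
    - {"offset": [-4,0,6.9],"rot": [0,0,0],"gripper": 6}
    - {"offset": [-4.8,0,8.3],"rot": [0,0,0],"gripper": 6}
    - {"offset": [-4.8,0,8.3],"rot": [0,0,0],"gripper": 6}

```text
time_s: 16.25
eef_pos: [647.3, 7.2, 180.2]
ee_rot: [-0.01, 0.966, 0.034, 0.256]
force: [0.7, 0.4, -3.0]
grip_width: 0.771
grip_force: 68.7
```

```bash
cat >> h.py <<'E'
def filt(s,name):
    """held/standing filter near ledge spot s, seen from above and the side"""
    X=LC+LY*s
    for n in('top','scene'):
        c=capture(n);P=cloud(c);hsv=cv2.cvtColor(c['color'],cv2.COLOR_RGB2HSV)
        m=(hsv[...,0]<14)&(hsv[...,1]>170)&(abs(P[...,0]-X[0])<60)&(abs(P[...,1]-X[1])<60)&(P[...,2]>45)
        p=blob(P,m);print(name,n,len(p), 'min',p.min(0).round() if len(p) else 0,'max',p.max(0).round() if len(p) else 0,'want',X.round())
        if n=='top': cv2.imwrite('pics/%s.png'%name,cv2.resize(c['color'][100:260,200:400,::-1],None,fx=3,fy=3))
E
python3 -c "
from h import *
log();filt(-55,'f2low');cur=now();P,TT=placepose(-55,64,np.radians(60),-1,50);go(P,TT,*cur)"
```

```text
16.25 [-0.21   0.538  1.578  0.274  0.541  1.091] [647.3   7.2 180.2] [-0.01   0.966  0.034  0.256] F [ 0.7  0.4 -3. ] g 0.77 68.7
f2low top 264 min [644. -22. 146.] max [707.  42. 253.] want [672.   9.  60.]
f2low scene 465 min [638. -27.  77.] max [702.  32. 164.] want [672.   9.  60.]
 offset [-1.0, -0.1, 1.4] rot [0.1, -0.1, -0.2] rows 2 err 0.0 dq 0.02 q [-0.21  0.56  1.59  0.29  0.51  1.07] p [647.0, 8.0, 167.0] cap
```

View pics/f2low.png

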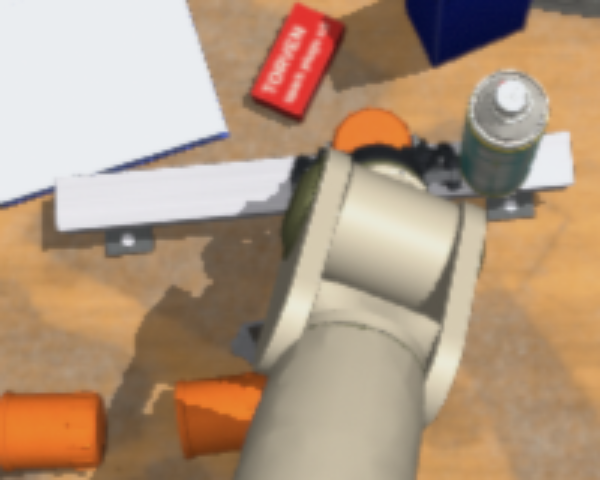

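The top view shows the filter's cap end up at crop (372,140) over the ledge, and it measures y -22..42, top z 164, so there are ~14 mm to go. I'll lower, release and retreat.

step_arm:
  plan:
    - {"offset": [-0.3,0,0.6],"rot": [0,0,0],"gripper": 6}
    - {"offset": [-0.5,0,0.9],"rot": [0,0,0],"gripper": 6}
    - {"offset": [-0.6,0,1.05],"rot": [0,0,0],"gripper": 6}
    - {"offset": [-0.7,0,1.15],"rot": [0,0,0],"gripper": 6}
    - {"offset": [-0.7,0,1.15],"rot": [0,0,0],"gripper": 6}

```text
time_s: 16.85
eef_pos: [647.7, 7.3, 170.3]
ee_rot: [-0.009, 0.965, 0.035, 0.26]
force: [0.4, -0.6, -3.9]
grip_width: 0.771
grip_force: 68.8
```

step_arm:
  plan:
    - {"offset": [-0.1,0,0.2],"rot": [0,0,0],"gripper": 6}
    - {"offset": [-0.1,0,0.2],"rot": [0,0,0],"gripper": 6}
    - {"offset": [-0.2,0,0.35],"rot": [0,0,0],"gripper": 6}
    - {"offset": [-0.2,0,0.35],"rot": [0,0,0],"gripper": 6}

```text
time_s: 17.25
eef_pos: [649.0, 7.3, 169.6]
ee_rot: [-0.008, 0.964, 0.035, 0.263]
force: [-8.6, 0.4, 16.3]
grip_width: 0.778
grip_force: 71.1
```

step_arm:
  plan:
    - {"offset": [0,0,0],"rot": [0,0,0],"gripper": 7}
    - {"offset": [0,0,0],"rot": [0,0,0],"gripper": 7.5}
    - {"offset": [0,0,0],"rot": [0,0,0],"gripper": 8}
    - {"offset": [0,0,0],"rot": [0,0,0],"gripper": 8.54}
    - {"offset": [0,0,0],"rot": [0,0,0],"gripper": 8.54}
    - {"offset": [0,0,0],"rot": [0,0,0],"gripper": 8.54}
    - {"offset": [0,0,-2],"rot": [0,0,0],"gripper": 8.54}
    - {"offset": [0,0,-4.5],"rot": [0,0,0],"gripper": 8.54}
    - {"offset": [0,0,-9],"rot": [0,0,0],"gripper": 8.54}
    - {"offset": [0,0,-14],"rot": [0,0,0],"gripper": 8.54}
    - {"offset": [0,0,-14],"rot": [0,0,0],"gripper": 8.54}

```text
time_s: 18.35
eef_pos: [577.2, 2.2, 293.7]
ee_rot: [-0.007, 0.964, 0.035, 0.265]
force: [0.8, 1.1, 0.8]
grip_width: 0.998
grip_force: 0.0
```

```bash
python3 - <<'E'
from h import *
log();filt(-55,'f2set')
cur=now();G,cap=OB['f1']
for sg in(1,-1):
    p,T=pickpose(G,cap,np.radians(60),sg,50); b=p-T[:,2]*90
    x=go(b+UP*90,T,*cur,'above%d'%sg)
    x=go(p,T,*x,'pick');x=go(p+UP*170,T,*x,'lift'); P,TT=placepose(55,64,np.radians(60),sg,50)
    y=half(P+UP*110,TT,x); go(P+UP*110,TT,*y,'over'); 
E
```

```text
18.35 [-0.25   0.256  1.672  0.244  0.715  1.103] [577.2   2.2 293.7] [-0.007  0.964  0.035  0.265] F [0.8 1.1 0.8] g 1.0 0.0
f2set top 618 min [640. -24.  66.] max [707.  42. 153.] want [672.   9.  60.]
f2set scene 552 min [638. -28.  64.] max [701.  25. 151.] want [672.   9.  60.]
above1 offset [-13.6, -0.8, 2.9] rot [65.6, 23.1, -65.2] rows 13 err 0.0 dq 0.26 q [-0.53  0.54  1.74  0.77  1.63 -0.92] p [475.0, 3.0, 195.0] cap
pick offset [-7.8, -0.0, 13.5] rot [0.0, 0.0, 0.0] rows 5 err 0.0 dq 0.06 q [-0.4   0.78  1.84  0.9   1.35 -1.1 ] p [467.0, 81.0, 60.0] cap
lift offset [14.7, -0.0, -8.5] rot [0.0, 0.0, 0.0] rows 5 err 0.0 dq 0.07 q [-0.4   0.44  1.8   0.86  1.59 -0.81] p [467.0, 81.0, 230.0] cap
half offset [2.5, 8.8, -0.3] rot [12.5, -35.0, -46.6] rows 8 err 0.0 dq 0.05 q [-0.17  0.43  1.51  0.43  1.3  -1.22] p [553.0, 99.0, 254.0] cap
over offset [-5.2, 7.3, -1.4] rot [12.5, -35.0, -46.6] rows 8 err 0.0 dq 0.09 q [-0.01  0.43  1.47  0.06  0.72 -1.69] p [639.0, 117.0, 277.0] cap
above-1 offset [-13.6, -0.8, 2.9] rot [24.8, -70.3, 93.1] rows 15 err 0.0 dq 0.11 q [-0.53  0.54  1.74  0.77  1.63  2.22] p [475.0, 3.0, 195.0] cap
pick offset [7.8, 0.0, 13.5] rot [0.0, 0.0, 0.0] rows 5 err 0.0 dq 0.06 q [-0.4   0.78  1.84  0.9   1.35  2.04] p [467.0, 81.0, 60.0] cap
lift offset [-14.7, 0.0, -8.5] rot [0.0, 0.0, 0.0] rows 5 err 0.0 dq 0.07 q [-0.4   0.44  1.8   0.86  1.59  2.33] p [467.0, 81.0, 230.0] cap
half offset [-2.5, -8.8, -0.3] rot [-12.5, 35.0, -46.6] rows 8 err 0.0 dq 0.05 q [-0.17  0.43  1.51  0.43  1.3   1.92] p [553.0, 99.0, 254.0] cap
over offset [5.2, -7.3, -1.4] rot [-12.5, 35.0, -46.6] rows 8 err 0.0 dq 0.09 q [-0.01  0.43  1.47  0.06  0.72  1.45] p [639.0, 117.0, 277.0] cap
```

```bash
cat >> h.py <<'E'
def pad(c,box,zlo=2.5,zhi=22):
    P=cloud(c);hsv=cv2.cvtColor(c['color'],cv2.COLOR_RGB2HSV);x0,x1,y0,y1=box
    m=(P[...,0]>x0)&(P[...,0]<x1)&(P[...,1]>y0)&(P[...,1]<y1)&(hsv[...,1]<75)&(hsv[...,2]<170)&(P[...,2]>zlo)&(P[...,2]<zhi)
    n,l,s,_=cv2.connectedComponentsWithStats(m.astype(np.uint8)); i=1+np.argmax(s[1:,4]); p=blob(P,l==i); describe(p,'pad')
    print('  blocks mean',p[p[:,2]>12].mean(0).round(1))
E
python3 -c "
from h import *
pad(dict(np.load('pics/top0.npz')),(480,620,0,190)); pad(dict(np.load('pics/t3.npz')),(480,620,0,190))"
```

```text
pad 658 rect [531.6  81.4] [ 50.3 127.6] 9.6 z [ 3.  13.1 20.6]
  box [[496.0, 140.0], [518.0, 14.0], [567.0, 23.0], [546.0, 149.0]]
  blocks mean [531.   80.6  16.5]
pad 662 rect [531.3  82.1] [ 50. 128.] 10.5 z [ 3.  13.2 20.8]
  box [[495.0, 140.0], [518.0, 15.0], [568.0, 24.0], [544.0, 150.0]]
  blocks mean [531.3  81.2  16.4]
```

step_arm:
  plan:
    - {"offset": [-13.6,-0.8,2.9],"rot": [24.8,-70.3,93.1],"gripper": 8.54}
    - {"offset": [-13.6,-0.8,2.9],"rot": [24.8,-70.3,93.1],"gripper": 8.54}
    - {"offset": [-13.6,-0.8,2.9],"rot": [24.8,-70.3,93.1],"gripper": 8.54}
    - {"offset": [-13.6,-0.8,2.9],"rot": [24.8,-70.3,93.1],"gripper": 8.54}
    - {"offset": [-13.6,-0.8,2.9],"rot": [24.8,-70.3,93.1],"gripper": 8.54}
    - {"offset": [-13.6,-0.8,2.9],"rot": [24.8,-70.3,93.1],"gripper": 8.54}
    - {"offset": [-13.6,-0.8,2.9],"rot": [24.8,-70.3,93.1],"gripper": 8.54}
    - {"offset": [-13.6,-0.8,2.9],"rot": [24.8,-70.3,93.1],"gripper": 8.54}
    - {"offset": [-13.6,-0.8,2.9],"rot": [24.8,-70.3,93.1],"gripper": 8.54}
    - {"offset": [-13.6,-0.8,2.9],"rot": [24.8,-70.3,93.1],"gripper": 8.54}
    - {"offset": [-13.6,-0.8,2.9],"rot": [24.8,-70.3,93.1],"gripper": 8.54}
    - {"offset": [-13.6,-0.8,2.9],"rot": [24.8,-70.3,93.1],"gripper": 8.54}

```text
time_s: 19.65
eef_pos: [474.4, 2.8, 192.5]
ee_rot: [-0.306, 0.737, -0.523, -0.298]
force: [0.0, 0.4, -1.0]
grip_width: 0.999
grip_force: 0.0
```

```bash
python3 -c "
from h import *
log();OB['f1']=(OB['f1'][0]+[0,0,2],OB['f1'][1]);plan('f1',55,64,60,-1)"
```

```text
19.65 [-0.497  0.507  1.731  0.662  1.546  2.064] [474.4   2.8 192.5] [-0.306  0.737 -0.523 -0.298] F [ 0.   0.4 -1. ] g 1.0 0.0
pre offset [6.5, 1.2, 5.4] rot [3.4, -9.2, 12.2] rows 3 err 0.0 dq 0.07 q [-0.53  0.71  1.77  0.78  1.5   2.09] p [475.0, 3.0, 107.0] cap
pick(from now) offset [5.1, 0.5, 14.3] rot [3.4, -9.2, 12.2] rows 5 err 0.0 dq 0.06 q [-0.4   0.77  1.84  0.89  1.35  2.05] p [467.0, 81.0, 62.0] cap
lift offset [-14.7, 0.0, -8.5] rot [0.0, 0.0, 0.0] rows 5 err 0.0 dq 0.07 q [-0.4   0.44  1.8   0.86  1.59  2.33] p [467.0, 81.0, 232.0] cap
half offset [-2.4, -8.8, -0.3] rot [-12.5, 35.0, -46.6] rows 8 err 0.0 dq 0.05 q [-0.17  0.43  1.51  0.43  1.3   1.92] p [553.0, 99.0, 255.0] cap
over offset [5.3, -7.3, -1.3] rot [-12.5, 35.0, -46.6] rows 8 err 0.0 dq 0.09 q [-0.01  0.43  1.47  0.06  0.72  1.45] p [639.0, 117.0, 277.0] cap
```

step_arm:
  plan:
    - {"offset": [6.5,1.2,5.4],"rot": [3.4,-9.2,12.2],"gripper": 8.54}
    - {"offset": [6.5,1.2,5.4],"rot": [3.4,-9.2,12.2],"gripper": 8.54}
    - {"offset": [6.5,1.2,5.4],"rot": [3.4,-9.2,12.2],"gripper": 8.54}
    - {"offset": [6,1,8.4],"rot": [3.4,-9.2,12.2],"gripper": 8.54}
    - {"offset": [5.6,0.7,11.4],"rot": [3.4,-9.2,12.2],"gripper": 8.54}
    - {"offset": [5.1,0.5,14.3],"rot": [3.4,-9.2,12.2],"gripper": 8.54}
    - {"offset": [5.1,0.5,14.3],"rot": [3.4,-9.2,12.2],"gripper": 8.54}
    - {"offset": [5.1,0.5,14.3],"rot": [3.4,-9.2,12.2],"gripper": 6}
    - {"offset": [5.1,0.5,14.3],"rot": [3.4,-9.2,12.2],"gripper": 6}
    - {"offset": [5.1,0.5,14.3],"rot": [3.4,-9.2,12.2],"gripper": 6}
    - {"offset": [5.1,0.5,14.3],"rot": [3.4,-9.2,12.2],"gripper": 6}
    - {"offset": [5.1,0.5,14.3],"rot": [3.4,-9.2,12.2],"gripper": 6}

```text
time_s: 20.85
eef_pos: [467.8, 79.1, 64.6]
ee_rot: [-0.336, 0.645, -0.579, -0.368]
force: [-0.7, -0.3, 6.8]
grip_width: 0.773
grip_force: 67.1
```

step_arm:
  plan:
    - {"offset": [-2,0,-1.2],"rot": [0,0,0],"gripper": 6}
    - {"offset": [-5,0,-2.9],"rot": [0,0,0],"gripper": 6}
    - {"offset": [-14.7,0,-8.5],"rot": [0,0,0],"gripper": 6}
    - {"offset": [-14.7,0,-8.5],"rot": [0,0,0],"gripper": 6}
    - {"offset": [-14.7,0,-8.5],"rot": [0,0,0],"gripper": 6}
    - {"offset": [-14.7,0,-8.5],"rot": [0,0,0],"gripper": 6}
    - {"offset": [-14.7,0,-8.5],"rot": [0,0,0],"gripper": 6}

```text
time_s: 21.55
eef_pos: [465.9, 80.2, 231.9]
ee_rot: [-0.335, 0.645, -0.58, -0.368]
force: [0.3, 0.1, -4.4]
grip_width: 0.769
grip_force: 67.6
```

```bash
cat >> h.py <<'E'
def over(s,h,sg,al=60,d=50):
    cur=now(); P,TT=placepose(s,h,np.radians(al),sg,d); y=half(P+UP*110,TT,cur); y=go(P+UP*110,TT,*y,'over'); y=go(P+UP*10,TT,*y,'low')
E
python3 -c "
from h import *
log();over(55,64,-1)"
```

```text
21.55 [-0.399  0.434  1.8    0.86   1.586  2.33 ] [465.9  80.2 231.9] [-0.335  0.645 -0.58  -0.368] F [ 0.3  0.1 -4.4] g 0.77 67.6
half offset [-2.4, -8.8, -0.3] rot [-12.4, 34.8, -46.5] rows 8 err 0.0 dq 0.05 q [-0.17  0.43  1.51  0.43  1.3   1.92] p [552.0, 99.0, 255.0] cap
over offset [5.3, -7.3, -1.3] rot [-12.4, 34.8, -46.5] rows 8 err 0.0 dq 0.09 q [-0.01  0.43  1.47  0.06  0.72  1.45] p [639.0, 117.0, 277.0] cap
low offset [-5.0, -0.0, 8.7] rot [0.0, 0.0, 0.0] rows 3 err 0.0 dq 0.08 q [-0.01  0.55  1.57  0.09  0.5   1.42] p [639.0, 117.0, 177.0] cap
```

step_arm:
  plan:
    - {"offset": [-2.4,-8.8,-0.3],"rot": [-12.4,34.8,-46.5],"gripper": 6}
    - {"offset": [-2.4,-8.8,-0.3],"rot": [-12.4,34.8,-46.5],"gripper": 6}
    - {"offset": [-2.4,-8.8,-0.3],"rot": [-12.4,34.8,-46.5],"gripper": 6}
    - {"offset": [-2.4,-8.8,-0.3],"rot": [-12.4,34.8,-46.5],"gripper": 6}
    - {"offset": [-2.4,-8.8,-0.3],"rot": [-12.4,34.8,-46.5],"gripper": 6}
    - {"offset": [-2.4,-8.8,-0.3],"rot": [-12.4,34.8,-46.5],"gripper": 6}
    - {"offset": [-2.4,-8.8,-0.3],"rot": [-12.4,34.8,-46.5],"gripper": 6}
    - {"offset": [-2.4,-8.8,-0.3],"rot": [-12.4,34.8,-46.5],"gripper": 6}
    - {"offset": [-2.4,-8.8,-0.3],"rot": [-12.4,34.8,-46.5],"gripper": 6}

```text
time_s: 22.45
eef_pos: [552.2, 99.1, 254.1]
ee_rot: [-0.199, 0.926, -0.314, -0.065]
force: [-0.3, -0.2, -3.3]
grip_width: 0.771
grip_force: 68.2
```

step_arm:
  plan:
    - {"offset": [5.3,-7.3,-1.3],"rot": [-12.4,34.8,-46.5],"gripper": 6}
    - {"offset": [5.3,-7.3,-1.3],"rot": [-12.4,34.8,-46.5],"gripper": 6}
    - {"offset": [5.3,-7.3,-1.3],"rot": [-12.4,34.8,-46.5],"gripper": 6}
    - {"offset": [5.3,-7.3,-1.3],"rot": [-12.4,34.8,-46.5],"gripper": 6}
    - {"offset": [5.3,-7.3,-1.3],"rot": [-12.4,34.8,-46.5],"gripper": 6}
    - {"offset": [5.3,-7.3,-1.3],"rot": [-12.4,34.8,-46.5],"gripper": 6}
    - {"offset": [5.3,-7.3,-1.3],"rot": [-12.4,34.8,-46.5],"gripper": 6}
    - {"offset": [5.3,-7.3,-1.3],"rot": [-12.4,34.8,-46.5],"gripper": 6}
    - {"offset": [5.3,-7.3,-1.3],"rot": [-12.4,34.8,-46.5],"gripper": 6}

```text
time_s: 23.35
eef_pos: [638.7, 117.0, 277.7]
ee_rot: [-0.012, 0.966, 0.034, 0.257]
force: [0.0, 0.5, -2.5]
grip_width: 0.77
grip_force: 68.6
```

step_arm:
  plan:
    - {"offset": [-2.4,0,4.2],"rot": [0,0,0],"gripper": 6}
    - {"offset": [-4,0,6.9],"rot": [0,0,0],"gripper": 6}
    - {"offset": [-4.8,0,8.3],"rot": [0,0,0],"gripper": 6}
    - {"offset": [-4.8,0,8.3],"rot": [0,0,0],"gripper": 6}

```text
time_s: 23.75
eef_pos: [638.3, 117.0, 179.6]
ee_rot: [-0.011, 0.966, 0.035, 0.256]
force: [0.3, -0.7, -2.8]
grip_width: 0.769
grip_force: 68.6
```

```bash
python3 -c "
from h import *
log();filt(55,'f1low');cur=now();P,TT=placepose(55,64,np.radians(60),-1,50);go(P,TT,*cur)"
```

```text
23.75 [-0.012  0.543  1.571  0.093  0.514  1.418] [638.3 117.  179.6] [-0.011  0.966  0.035  0.256] F [ 0.3 -0.7 -2.8] g 0.77 68.6
f1low top 298 min [637.  87. 150.] max [702. 153. 251.] want [664. 119.  60.]
f1low scene 383 min [631.  82.  80.] max [675. 142. 163.] want [664. 119.  60.]
 offset [-0.8, -0.0, 1.4] rot [-0.1, -0.1, -0.1] rows 2 err 0.0 dq 0.02 q [-0.01  0.56  1.58  0.09  0.48  1.41] p [639.0, 117.0, 167.0] cap
```

step_arm:
  plan:
    - {"offset": [-0.5,0,0.3],"rot": [0,0,0],"gripper": 6}
    - {"offset": [-0.7,0,0.65],"rot": [0,0,0],"gripper": 6}
    - {"offset": [-0.9,0,0.9],"rot": [0,0,0],"gripper": 6}
    - {"offset": [-0.95,0,1.0],"rot": [0,0,0],"gripper": 6}
    - {"offset": [-0.95,0,1.0],"rot": [0,0,0],"gripper": 6}

```text
time_s: 24.35
eef_pos: [635.7, 117.3, 169.6]
ee_rot: [-0.011, 0.965, 0.037, 0.259]
force: [0.1, -0.0, -3.2]
grip_width: 0.772
grip_force: 68.7
```

step_arm:
  plan:
    - {"offset": [-0.1,0,0.15],"rot": [0,0,0],"gripper": 6}
    - {"offset": [-0.15,0,0.25],"rot": [0,0,0],"gripper": 6}
    - {"offset": [-0.15,0,0.3],"rot": [0,0,0],"gripper": 6}
    - {"offset": [-0.15,0,0.3],"rot": [0,0,0],"gripper": 6}

```text
time_s: 24.75
eef_pos: [636.9, 117.3, 168.9]
ee_rot: [-0.011, 0.964, 0.037, 0.262]
force: [-4.7, -0.8, 10.8]
grip_width: 0.77
grip_force: 70.0
```

Contact. I'll release and retreat.

step_arm:
  plan:
    - {"offset": [0,0,0],"rot": [0,0,0],"gripper": 7}
    - {"offset": [0,0,0],"rot": [0,0,0],"gripper": 7.5}
    - {"offset": [0,0,0],"rot": [0,0,0],"gripper": 8}
    - {"offset": [0,0,0],"rot": [0,0,0],"gripper": 8.54}
    - {"offset": [0,0,0],"rot": [0,0,0],"gripper": 8.54}
    - {"offset": [0,0,0],"rot": [0,0,0],"gripper": 8.54}
    - {"offset": [0,0,-2],"rot": [0,0,0],"gripper": 8.54}
    - {"offset": [0,0,-4.5],"rot": [0,0,0],"gripper": 8.54}
    - {"offset": [0,0,-9],"rot": [0,0,0],"gripper": 8.54}
    - {"offset": [0,0,-14],"rot": [0,0,0],"gripper": 8.54}
    - {"offset": [0,0,-14],"rot": [0,0,0],"gripper": 8.54}

```text
time_s: 25.85
eef_pos: [565.5, 112.0, 293.8]
ee_rot: [-0.01, 0.964, 0.037, 0.264]
force: [-0.1, -0.6, 0.5]
grip_width: 0.995
grip_force: 0.0
```

```bash
python3 - <<'E'
from h import *
log();filt(55,'f1set');filt(-55,'f2b')
c=shot('top','t5.png'); pad(c,(440,640,-40,230))
P=cloud(c);z=P[...,2];hsv=cv2.cvtColor(c['color'],cv2.COLOR_RGB2HSV)
m=((hsv[...,0]<13)&(hsv[...,1]>190)&(hsv[...,2]>80)&(z>25)&(z<80)&(P[...,0]<560)&(P[...,0]>350)).astype(np.uint8)
n,l,s,_=cv2.connectedComponentsWithStats(m)
for i in range(1,n):
    if s[i,4]>200: describe(blob(P,l==i),'f')
cur=now();G,cap=OB['f0']
for sg in(1,-1):
    p,T=pickpose(G,cap,np.radians(60),sg,50); b=p-T[:,2]*90
    x=go(b+UP*90,T,*cur,'above%d'%sg)
    x=go(p,T,*x,'pick');x=go(p+UP*170,T,*x,'lift'); P,TT=placepose(165,64,np.radians(60),sg,50)
    y=half(P+UP*110,TT,x); go(P+UP*110,TT,*y,'over'); 
E
```

```text
25.85 [-0.024  0.255  1.671  0.082  0.684  1.42 ] [565.5 112.  293.8] [-0.01   0.964  0.037  0.264] F [-0.1 -0.6  0.5] g 1.0 0.0
f1set top 684 min [629.  86.  62.] max [699. 152. 155.] want [664. 119.  60.]
f1set scene 464 min [628.  82.  66.] max [677. 130. 150.] want [664. 119.  60.]
f2b top 655 min [640. -24.  64.] max [708.  42. 154.] want [672.   9.  60.]
f2b scene 535 min [637. -29.  63.] max [698.  21. 150.] want [672.   9.  60.]
pad 152 rect [537.8  36. ] [33.5 51.2] 89.1 z [ 3.1  9.4 20.5]
  box [[512.0, 20.0], [563.0, 19.0], [564.0, 52.0], [512.0, 53.0]]
  blocks mean [536.6  46.5  16.2]
f 793 rect [448.  301.3] [66.5 85.9] 1.1 z [46.2 64.7 73.1]
  box [[414.0, 344.0], [416.0, 258.0], [482.0, 259.0], [480.0, 345.0]]
above1 offset [-14.4, -5.7, 2.2] rot [61.3, 24.1, -61.4] rows 12 err 0.0 dq 0.28 q [-0.26  0.44  1.94  1.02  1.37 -0.82] p [448.0, 160.0, 195.0] cap
pick offset [-7.8, -0.0, 13.5] rot [0.0, 0.0, 0.0] rows 5 err 0.0 dq 0.07 q [-0.08  0.74  1.93  1.24  1.14 -1.06] p [447.0, 238.0, 60.0] cap
lift offset [14.7, -0.0, -8.5] rot [0.0, 0.0, 0.0] rows 5 err 0.0 dq 0.08 
[... 376 characters left out ...]
14.4, -5.7, 2.2] rot [26.4, -67.2, 98.7] rows 16 err 0.0 dq 0.08 q [-0.26  0.44  1.94  1.02  1.37  2.33] p [448.0, 160.0, 195.0] cap
pick offset [7.8, 0.0, 13.5] rot [0.0, 0.0, 0.0] rows 5 err 0.0 dq 0.07 q [-0.08  0.74  1.93  1.24  1.14  2.08] p [447.0, 238.0, 60.0] cap
lift offset [-14.7, 0.0, -8.5] rot [0.0, 0.0, 0.0] rows 5 err 0.0 dq 0.08 q [-0.08  0.38  1.9   1.11  1.3   2.48] p [447.0, 238.0, 230.0] cap
half offset [-1.8, -9.2, -1.7] rot [-13.2, 33.7, -49.3] rows 9 err 0.0 dq 0.07 q [0.07 0.44 1.5  0.47 1.17 2.16] p [539.0, 232.0, 254.0] cap
over offset [6.8, -6.3, -2.0] rot [-13.2, 33.7, -49.3] rows 9 err 0.0 dq 0.07 q [ 0.19  0.48  1.39 -0.08  0.75  1.73] p [631.0, 227.0, 277.0] cap
```

step_arm:
  plan:
    - {"offset": [-14.4,-5.7,2.2],"rot": [26.4,-67.2,98.7],"gripper": 8.54}
    - {"offset": [-14.4,-5.7,2.2],"rot": [26.4,-67.2,98.7],"gripper": 8.54}
    - {"offset": [-14.4,-5.7,2.2],"rot": [26.4,-67.2,98.7],"gripper": 8.54}
    - {"offset": [-14.4,-5.7,2.2],"rot": [26.4,-67.2,98.7],"gripper": 8.54}
    - {"offset": [-14.4,-5.7,2.2],"rot": [26.4,-67.2,98.7],"gripper": 8.54}
    - {"offset": [-14.4,-5.7,2.2],"rot": [26.4,-67.2,98.7],"gripper": 8.54}
    - {"offset": [-14.4,-5.7,2.2],"rot": [26.4,-67.2,98.7],"gripper": 8.54}
    - {"offset": [-14.4,-5.7,2.2],"rot": [26.4,-67.2,98.7],"gripper": 8.54}
    - {"offset": [-14.4,-5.7,2.2],"rot": [26.4,-67.2,98.7],"gripper": 8.54}
    - {"offset": [-14.4,-5.7,2.2],"rot": [26.4,-67.2,98.7],"gripper": 8.54}
    - {"offset": [-14.4,-5.7,2.2],"rot": [26.4,-67.2,98.7],"gripper": 8.54}
    - {"offset": [-14.4,-5.7,2.2],"rot": [26.4,-67.2,98.7],"gripper": 8.54}

```text
time_s: 27.3
eef_pos: [448.6, 159.9, 195.2]
ee_rot: [-0.318, 0.731, -0.541, -0.269]
force: [0.3, 0.4, -0.2]
grip_width: 1.003
grip_force: 0.0
```

```bash
python3 -c "
from h import *
log();plan('f0',165,64,60,-1)"
```

```text
27.3 [-0.209  0.398  1.893  0.862  1.291  2.192] [448.6 159.9 195.2] [-0.318  0.731 -0.541 -0.269] F [ 0.3  0.4 -0.2] g 1.0 0.0
pre offset [6.6, 1.7, 5.9] rot [4.1, -10.3, 15.2] rows 4 err 0.0 dq 0.06 q [-0.26  0.63  1.96  1.07  1.26  2.13] p [448.0, 160.0, 105.0] cap
pick(from now) offset [5.1, 0.8, 14.7] rot [4.1, -10.3, 15.2] rows 5 err 0.0 dq 0.08 q [-0.08  0.74  1.93  1.24  1.14  2.08] p [447.0, 238.0, 60.0] cap
lift offset [-14.7, 0.0, -8.5] rot [0.0, 0.0, 0.0] rows 5 err 0.0 dq 0.08 q [-0.08  0.38  1.9   1.11  1.3   2.48] p [447.0, 238.0, 230.0] cap
half offset [-1.8, -9.2, -1.7] rot [-13.2, 33.7, -49.3] rows 9 err 0.0 dq 0.07 q [0.07 0.44 1.5  0.47 1.17 2.16] p [539.0, 232.0, 254.0] cap
over offset [6.8, -6.3, -2.0] rot [-13.2, 33.7, -49.3] rows 9 err 0.0 dq 0.07 q [ 0.19  0.48  1.39 -0.08  0.75  1.73] p [631.0, 227.0, 277.0] cap
```

step_arm:
  plan:
    - {"offset": [6.6,1.7,5.9],"rot": [4.1,-10.3,15.2],"gripper": 8.54}
    - {"offset": [6.6,1.7,5.9],"rot": [4.1,-10.3,15.2],"gripper": 8.54}
    - {"offset": [6.6,1.7,5.9],"rot": [4.1,-10.3,15.2],"gripper": 8.54}
    - {"offset": [6.1,1.4,8.8],"rot": [4.1,-10.3,15.2],"gripper": 8.54}
    - {"offset": [5.6,1.1,11.8],"rot": [4.1,-10.3,15.2],"gripper": 8.54}
    - {"offset": [5.1,0.8,14.7],"rot": [4.1,-10.3,15.2],"gripper": 8.54}
    - {"offset": [5.1,0.8,14.7],"rot": [4.1,-10.3,15.2],"gripper": 8.54}
    - {"offset": [5.1,0.8,14.7],"rot": [4.1,-10.3,15.2],"gripper": 6}
    - {"offset": [5.1,0.8,14.7],"rot": [4.1,-10.3,15.2],"gripper": 6}
    - {"offset": [5.1,0.8,14.7],"rot": [4.1,-10.3,15.2],"gripper": 6}
    - {"offset": [5.1,0.8,14.7],"rot": [4.1,-10.3,15.2],"gripper": 6}
    - {"offset": [5.1,0.8,14.7],"rot": [4.1,-10.3,15.2],"gripper": 6}

```text
time_s: 28.5
eef_pos: [448.4, 237.0, 62.7]
ee_rot: [-0.354, 0.617, -0.609, -0.352]
force: [0.0, 1.0, 8.0]
grip_width: 0.773
grip_force: 67.1
```

step_arm:
  plan:
    - {"offset": [-2,0,-1.2],"rot": [0,0,0],"gripper": 6}
    - {"offset": [-5,0,-2.9],"rot": [0,0,0],"gripper": 6}
    - {"offset": [-14.7,0,-8.5],"rot": [0,0,0],"gripper": 6}
    - {"offset": [-14.7,0,-8.5],"rot": [0,0,0],"gripper": 6}
    - {"offset": [-14.7,0,-8.5],"rot": [0,0,0],"gripper": 6}
    - {"offset": [-14.7,0,-8.5],"rot": [0,0,0],"gripper": 6}
    - {"offset": [-14.7,0,-8.5],"rot": [0,0,0],"gripper": 6}

```text
time_s: 29.2
eef_pos: [446.2, 237.7, 229.5]
ee_rot: [-0.352, 0.616, -0.61, -0.352]
force: [-0.3, -0.1, -3.7]
grip_width: 0.77
grip_force: 68.0
```

```bash
python3 -c "
from h import *
log();over(165,64,-1)"
```

```text
29.2 [-0.082  0.378  1.899  1.105  1.297  2.472] [446.2 237.7 229.5] [-0.352  0.616 -0.61  -0.352] F [-0.3 -0.1 -3.7] g 0.77 68.0
half offset [-1.7, -9.2, -1.7] rot [-13.2, 33.5, -49.2] rows 9 err 0.0 dq 0.07 q [0.07 0.43 1.51 0.47 1.16 2.16] p [539.0, 232.0, 253.0] cap
over offset [6.9, -6.3, -2.0] rot [-13.2, 33.5, -49.2] rows 9 err 0.0 dq 0.07 q [ 0.19  0.48  1.39 -0.08  0.75  1.73] p [631.0, 227.0, 277.0] cap
low offset [-5.0, -0.0, 8.7] rot [0.0, 0.0, 0.0] rows 3 err 0.0 dq 0.07 q [ 0.19  0.59  1.5  -0.11  0.54  1.76] p [631.0, 227.0, 177.0] cap
```

step_arm:
  plan:
    - {"offset": [-1.7,-9.2,-1.7],"rot": [-13.2,33.5,-49.2],"gripper": 6}
    - {"offset": [-1.7,-9.2,-1.7],"rot": [-13.2,33.5,-49.2],"gripper": 6}
    - {"offset": [-1.7,-9.2,-1.7],"rot": [-13.2,33.5,-49.2],"gripper": 6}
    - {"offset": [-1.7,-9.2,-1.7],"rot": [-13.2,33.5,-49.2],"gripper": 6}
    - {"offset": [-1.7,-9.2,-1.7],"rot": [-13.2,33.5,-49.2],"gripper": 6}
    - {"offset": [-1.7,-9.2,-1.7],"rot": [-13.2,33.5,-49.2],"gripper": 6}
    - {"offset": [-1.7,-9.2,-1.7],"rot": [-13.2,33.5,-49.2],"gripper": 6}
    - {"offset": [-1.7,-9.2,-1.7],"rot": [-13.2,33.5,-49.2],"gripper": 6}
    - {"offset": [-1.7,-9.2,-1.7],"rot": [-13.2,33.5,-49.2],"gripper": 6}

```text
time_s: 30.1
eef_pos: [538.0, 232.8, 252.8]
ee_rot: [-0.21, 0.917, -0.334, -0.056]
force: [-0.9, -0.0, -3.4]
grip_width: 0.776
grip_force: 68.3
```

step_arm:
  plan:
    - {"offset": [6.9,-6.3,-2],"rot": [-13.2,33.5,-49.2],"gripper": 6}
    - {"offset": [6.9,-6.3,-2],"rot": [-13.2,33.5,-49.2],"gripper": 6}
    - {"offset": [6.9,-6.3,-2],"rot": [-13.2,33.5,-49.2],"gripper": 6}
    - {"offset": [6.9,-6.3,-2],"rot": [-13.2,33.5,-49.2],"gripper": 6}
    - {"offset": [6.9,-6.3,-2],"rot": [-13.2,33.5,-49.2],"gripper": 6}
    - {"offset": [6.9,-6.3,-2],"rot": [-13.2,33.5,-49.2],"gripper": 6}
    - {"offset": [6.9,-6.3,-2],"rot": [-13.2,33.5,-49.2],"gripper": 6}
    - {"offset": [6.9,-6.3,-2],"rot": [-13.2,33.5,-49.2],"gripper": 6}
    - {"offset": [6.9,-6.3,-2],"rot": [-13.2,33.5,-49.2],"gripper": 6}

```text
time_s: 31.0
eef_pos: [630.6, 226.9, 277.0]
ee_rot: [-0.011, 0.966, 0.034, 0.257]
force: [0.2, -0.2, -3.7]
grip_width: 0.777
grip_force: 68.7
```

step_arm:
  plan:
    - {"offset": [-2.4,0,4.2],"rot": [0,0,0],"gripper": 6}
    - {"offset": [-4,0,6.9],"rot": [0,0,0],"gripper": 6}
    - {"offset": [-4.8,0,8.3],"rot": [0,0,0],"gripper": 6}
    - {"offset": [-4.8,0,8.3],"rot": [0,0,0],"gripper": 6}

```text
time_s: 31.4
eef_pos: [630.2, 226.4, 179.0]
ee_rot: [-0.01, 0.966, 0.034, 0.255]
force: [-0.6, 0.6, -2.7]
grip_width: 0.775
grip_force: 68.6
```

```bash
python3 -c "
from h import *
log();filt(165,'f0low');cur=now();P,TT=placepose(165,64,np.radians(60),-1,50);go(P,TT,*cur)"
```

```text
31.4 [ 0.185  0.589  1.493 -0.105  0.548  1.76 ] [630.2 226.4 179. ] [-0.01   0.966  0.034  0.255] F [-0.6  0.6 -2.7] g 0.77 68.6
f0low top 267 min [629. 196. 150.] max [690. 259. 252.] want [656. 229.  60.]
f0low scene 345 min [620. 190.  78.] max [662. 250. 163.] want [656. 229.  60.]
 offset [-0.8, -0.0, 1.3] rot [-0.0, -0.0, -0.1] rows 2 err 0.0 dq 0.02 q [ 0.19  0.61  1.5  -0.11  0.52  1.77] p [631.0, 227.0, 167.0] cap
```

step_arm:
  plan:
    - {"offset": [-0.4,0,0.5],"rot": [0,0,0],"gripper": 6}
    - {"offset": [-0.6,0,0.8],"rot": [0,0,0],"gripper": 6}
    - {"offset": [-0.75,0,1.05],"rot": [0,0,0],"gripper": 6}
    - {"offset": [-0.8,0,1.15],"rot": [0,0,0],"gripper": 6}
    - {"offset": [-0.8,0,1.15],"rot": [0,0,0],"gripper": 6}

```text
time_s: 32.0
eef_pos: [630.0, 227.3, 169.3]
ee_rot: [-0.01, 0.965, 0.036, 0.26]
force: [-0.6, -1.0, 2.2]
grip_width: 0.773
grip_force: 69.2
```

step_arm:
  plan:
    - {"offset": [-0.1,0,0.1],"rot": [0,0,0],"gripper": 6}
    - {"offset": [-0.1,0,0.2],"rot": [0,0,0],"gripper": 6}
    - {"offset": [-0.1,0,0.2],"rot": [0,0,0],"gripper": 6}

```text
time_s: 32.3
eef_pos: [630.5, 227.4, 169.3]
ee_rot: [-0.01, 0.965, 0.037, 0.261]
force: [-10.7, -2.9, 15.3]
grip_width: 0.774
grip_force: 71.3
```

step_arm:
  plan:
    - {"offset": [0,0,0],"rot": [0,0,0],"gripper": 7}
    - {"offset": [0,0,0],"rot": [0,0,0],"gripper": 7.5}
    - {"offset": [0,0,0],"rot": [0,0,0],"gripper": 8}
    - {"offset": [0,0,0],"rot": [0,0,0],"gripper": 8.54}
    - {"offset": [0,0,0],"rot": [0,0,0],"gripper": 8.54}
    - {"offset": [0,0,0],"rot": [0,0,0],"gripper": 8.54}
    - {"offset": [0,0,-2],"rot": [0,0,0],"gripper": 8.54}
    - {"offset": [0,0,-4.5],"rot": [0,0,0],"gripper": 8.54}
    - {"offset": [0,0,-9],"rot": [0,0,0],"gripper": 8.54}
    - {"offset": [0,0,-14],"rot": [0,0,0],"gripper": 8.54}
    - {"offset": [0,0,-14],"rot": [0,0,0],"gripper": 8.54}

```text
time_s: 33.4
eef_pos: [559.4, 222.5, 294.2]
ee_rot: [-0.011, 0.964, 0.037, 0.264]
force: [1.1, -0.0, 0.3]
grip_width: 1.001
grip_force: 0.0
```

```bash
python3 - <<'E'
from h import *
log();filt(165,'f0set')
c=shot('top','t6.png'); pad(c,(400,640,-60,240))
q,p0,T0=cur=now()
d=unit([-.175,.985,0])   # pad length
for sg in(1,-1):
    T=Tool([0,0,-1],sg*np.array([d[1],-d[0],0])); x=go(np.array([531.5,81.7,160]),T,*cur,'abovepad%d'%sg); go(np.array([531.5,81.7,64]),T,*x,'pick')
    # deck: slope dir u, width w, normal n
    n=unit([-.1017,.3474,1]); u=unit(np.cross(np.cross(n,UP),n))*-1
    u=u*np.sign(u[2]); w=np.cross(n,u)
    C=np.array([553,-359.2,50]); print('n,u,w',n.round(3),u.round(3),w.round(3))
    for wl in(1,-1):
      TT=Tool(-n,sg*wl*u); p=C+n*66
      go(p+n*100,TT,*x,'overdeck w%d'%wl)
E
```

```text
33.4 [ 0.204  0.319  1.585 -0.097  0.709  1.755] [559.4 222.5 294.2] [-0.011  0.964  0.037  0.264] F [ 1.1 -0.   0.3] g 1.0 0.0
f0set top 641 min [623. 195.  74.] max [688. 261. 157.] want [656. 229.  60.]
f0set scene 439 min [620. 191.  63.] max [669. 245. 151.] want [656. 229.  60.]
pad 657 rect [531.5  82.6] [ 50.1 129. ] 9.8 z [ 3.1 13.3 20.7]
  box [[496.0, 142.0], [518.0, 15.0], [567.0, 23.0], [545.0, 150.0]]
  blocks mean [531.4  81.1  16.4]
abovepad1 offset [-9.7, 13.8, 9.1] rot [25.0, -22.6, -93.3] rows 13 err 0.0 dq 0.21 q [-0.07  0.5   1.63  0.    1.01 -0.24] p [532.0, 82.0, 160.0] cap
pick offset [0.0, 0.0, 9.6] rot [0.0, 0.0, 0.0] rows 3 err 0.0 dq 0.07 q [-0.07  0.65  1.69  0.    0.8  -0.24] p [532.0, 82.0, 64.0] cap
n,u,w [-0.096  0.327  0.94 ] [ 0.264 -0.902  0.34 ] [0.96  0.281 0.   ]
overdeck w1 offset [-38.2, -6.2, -4.6] rot [-16.2, -14.5, 82.8] rows 11 err 0.0 dq 0.11 q [-0.65  0.52  1.49 -0.27  0.87  0.79] p [537.0, -305.0, 206.0] cap
overdeck w-1 offset [-38.2, -6.2, -4.6] rot [15.0, -16.7, -95.2] rows 13 err 0.0 dq 0.18 q [-0.65  0.52  1.49 -0.27  0.87 -2.35] p [537.0, -305.0, 206.0] cap
abovepad-1 offset [-9.7, 13.8, 9.1] rot [-22.0, -24.3, 82.2] rows 12 err 0.0101 dq 0.13 q [-0.07  0.5   1.64  0.01  1.01  2.88] p [532.0, 82.0, 160.0] cap
pick offset [0.0, 0.0, 9.6] rot [0.0, 0.0, 0.0] rows 3 err 0.0095 dq 0.07 q [-0.07  0.65  1.69  0.01  0.8   2.88] p [532.0, 82.0, 64.0] cap
n,u,w [-0.096  0.327  0.94 ] [ 0.264 -0.902  0.34 ] [0.96  0.281 0.   ]
overdeck w1 offset [38.2, 6.2, -4.6] rot [16.2, 14.5, 82.8] rows 11 err 0.4923 dq 0.09 q [-0.79  0.43  1.74  0.63  0.41  2.88] p [537.0, -305.0, 206.0] cap
overdeck w-1 offset [38.2, 6.2, -4.6] rot [-15.0, 16.7, -95.2] rows 13 err 0.0 dq 0.18 q [-0.65  0.52  1.49 -0.27  0.87  0.79] p [537.0, -305.0, 206.0] cap
```

All four stand upright on the ledge, and the pad has not moved. Next is the pad.

step_arm:
  plan:
    - {"offset": [-9.7,13.8,4],"rot": [25,-22.6,-93.3],"gripper": 8.54}
    - {"offset": [-9.7,13.8,9.1],"rot": [25,-22.6,-93.3],"gripper": 8.54}
    - {"offset": [-9.7,13.8,9.1],"rot": [25,-22.6,-93.3],"gripper": 8.54}
    - {"offset": [-9.7,13.8,9.1],"rot": [25,-22.6,-93.3],"gripper": 8.54}
    - {"offset": [-9.7,13.8,9.1],"rot": [25,-22.6,-93.3],"gripper": 8.54}
    - {"offset": [-9.7,13.8,9.1],"rot": [25,-22.6,-93.3],"gripper": 8.54}
    - {"offset": [-9.7,13.8,9.1],"rot": [25,-22.6,-93.3],"gripper": 8.54}
    - {"offset": [-9.7,13.8,9.1],"rot": [25,-22.6,-93.3],"gripper": 8.54}
    - {"offset": [-9.7,13.8,9.1],"rot": [25,-22.6,-93.3],"gripper": 8.54}
    - {"offset": [-9.7,13.8,9.1],"rot": [25,-22.6,-93.3],"gripper": 8.54}
    - {"offset": [-9.7,13.8,9.1],"rot": [25,-22.6,-93.3],"gripper": 8.54}
    - {"offset": [-9.7,13.8,9.1],"rot": [25,-22.6,-93.3],"gripper": 8.54}

```text
time_s: 34.75
eef_pos: [531.9, 81.1, 158.3]
ee_rot: [-0.002, 0.69, 0.724, 0.022]
force: [-0.1, -0.8, 0.2]
grip_width: 1.0
grip_force: 0.0
```

```bash
cat >> h.py <<'E'
def wcloud(c,p,T):
    h,w=c['depth'].shape; f=h/2/np.tan(np.radians(c['vertical_fov'])/2)
    v,u=np.mgrid[:h,:w]; x=(u-c['cx']);y=(v-c['cy']);r=np.hypot(x,y)+1e-9;th=r/f
    d=c['depth'];k=np.tan(th)/r; q=np.stack([x*k*d,y*k*d,d],-1); M=c['mount']
    q=q@M[:3,:3].T+M[:3,3]; P=q@T.T+p; P[d<=0]=np.nan; return P
E
python3 - <<'E'
from h import *
log()
q,p0,T0=cur=now();c=shot('wrist','w1.png');P=wcloud(c,p0,T0);hsv=cv2.cvtColor(c['color'],cv2.COLOR_RGB2HSV)
m=(P[...,2]>2.5)&(P[...,2]<22)&(abs(P[...,0]-531)<60)&(abs(P[...,1]-81)<90)&(hsv[...,1]<75)&(hsv[...,2]<170)
n,l,s,_=cv2.connectedComponentsWithStats(m.astype(np.uint8)); i=1+np.argmax(s[1:,4]);p=blob(P,l==i);describe(p,'wpad')
d=unit([-.175,.985,0]);T=Tool([0,0,-1],np.array([d[1],-d[0],0]))
go(np.array([531.5,82,95]),T,*cur,'down95')
E
```

```text
34.75 [-0.079  0.489  1.654  0.044  0.974 -0.151] [531.9  81.1 158.3] [-0.002  0.69   0.724  0.022] F [-0.1 -0.8  0.2] g 1.0 0.0
wpad 8357 rect [532.4  82.3] [ 50.  128.1] 10.4 z [ 5.2 16.1 17.9]
  box [[496.0, 141.0], [519.0, 15.0], [569.0, 24.0], [545.0, 150.0]]
down95 offset [-0.1, -0.2, 6.3] rot [1.8, -1.8, -7.3] rows 3 err 0.0 dq 0.04 q [-0.07  0.6   1.68  0.    0.87 -0.24] p [532.0, 82.0, 95.0] cap
```

View pics/w1.png

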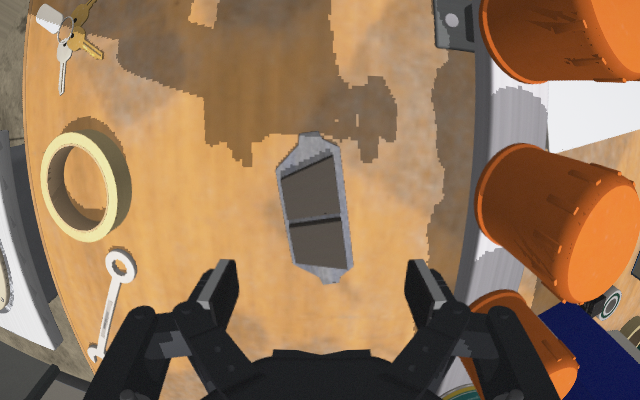

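The wrist view shows the pad at (314,215) between the fingers, still to be turned by 7 degrees. It measures (532,82) at 10.4°, which agrees with the top camera.

step_arm:
  plan:
    - {"offset": [-0.1,-0.15,0],"rot": [1.8,-1.8,-7.5],"gripper": 6.6}
    - {"offset": [-0.1,-0.15,3],"rot": [1.8,-1.8,-7.5],"gripper": 6.6}
    - {"offset": [-0.1,-0.15,6.3],"rot": [1.8,-1.8,-7.5],"gripper": 6.6}
    - {"offset": [-0.1,-0.15,6.3],"rot": [1.8,-1.8,-7.5],"gripper": 6.6}
    - {"offset": [-0.1,-0.15,6.3],"rot": [1.8,-1.8,-7.5],"gripper": 6.6}

```text
time_s: 35.3
eef_pos: [532.5, 82.4, 96.8]
ee_rot: [0.001, 0.644, 0.765, 0.001]
force: [0.3, -0.6, -0.2]
grip_width: 0.774
grip_force: 0.0
```

step_arm:
  plan:
    - {"offset": [0,0,0.5],"rot": [0,0,0],"gripper": 6.6}
    - {"offset": [0,0,0.9],"rot": [0,0,0],"gripper": 6.6}
    - {"offset": [0,0,1.2],"rot": [0,0,0],"gripper": 6.6}
    - {"offset": [0,0,1.2],"rot": [0,0,0],"gripper": 6.6}

```text
time_s: 35.7
eef_pos: [532.6, 82.6, 85.0]
ee_rot: [0.001, 0.643, 0.766, 0.002]
force: [0.6, -0.6, 0.3]
grip_width: 0.774
grip_force: 0.0
```

step_arm:
  plan:
    - {"offset": [0,0,0.2],"rot": [0,0,0],"gripper": 6.6}
    - {"offset": [0,0,0.4],"rot": [0,0,0],"gripper": 6.6}
    - {"offset": [0,0,0.4],"rot": [0,0,0],"gripper": 6.6}

```text
time_s: 36.0
eef_pos: [532.6, 82.6, 80.9]
ee_rot: [0.001, 0.643, 0.766, 0.002]
force: [-0.2, -0.1, -0.2]
grip_width: 0.771
grip_force: 0.0
```

step_arm:
  plan:
    - {"offset": [0,0,0.3],"rot": [0,0,0],"gripper": 6.6}
    - {"offset": [0,0,0.6],"rot": [0,0,0],"gripper": 6.6}
    - {"offset": [0,0,0.6],"rot": [0,0,0],"gripper": 6.6}

```text
time_s: 36.3
eef_pos: [532.5, 82.6, 74.6]
ee_rot: [0.001, 0.643, 0.766, 0.001]
force: [-0.3, -0.2, 0.2]
grip_width: 0.775
grip_force: 0.0
```

step_arm:
  plan:
    - {"offset": [0,0,0.2],"rot": [0,0,0],"gripper": 6.6}
    - {"offset": [0,0,0.3],"rot": [0,0,0],"gripper": 6.6}
    - {"offset": [0,0,0.3],"rot": [0,0,0],"gripper": 6.6}

```text
time_s: 36.6
eef_pos: [532.7, 82.6, 71.9]
ee_rot: [0.001, 0.643, 0.766, 0.002]
force: [0.4, -0.4, -0.0]
grip_width: 0.768
grip_force: 0.0
```

step_arm:
  plan:
    - {"offset": [0,0,0.12],"rot": [0,0,0],"gripper": 6.6}
    - {"offset": [0,0,0.12],"rot": [0,0,0],"gripper": 5.6}
    - {"offset": [0,0,0.12],"rot": [0,0,0],"gripper": 4}
    - {"offset": [0,0,0.12],"rot": [0,0,0],"gripper": 4}
    - {"offset": [0,0,0.12],"rot": [0,0,0],"gripper": 4}
    - {"offset": [0,0,0.12],"rot": [0,0,0],"gripper": 4}
    - {"offset": [0,0,0.12],"rot": [0,0,0],"gripper": 4}
    - {"offset": [0,0,0.12],"rot": [0,0,0],"gripper": 4}
  squeeze: 60

```text
time_s: 37.4
eef_pos: [532.6, 82.6, 71.4]
ee_rot: [0.001, 0.643, 0.766, 0.002]
force: [-2.1, 0.3, 6.8]
grip_width: 0.551
grip_force: 61.2
```

step_arm:
  plan:
    - {"offset": [0,0,-1],"rot": [0,0,0],"gripper": 4}
    - {"offset": [0,0,-3],"rot": [0,0,0],"gripper": 4}
    - {"offset": [0,0,-7],"rot": [0,0,0],"gripper": 4}
    - {"offset": [0,0,-12],"rot": [0,0,0],"gripper": 4}
    - {"offset": [0,0,-15],"rot": [0,0,0],"gripper": 4}
    - {"offset": [0,0,-15],"rot": [0,0,0],"gripper": 4}

```text
time_s: 38.0
eef_pos: [533.2, 82.5, 225.5]
ee_rot: [0.005, 0.643, 0.766, 0.004]
force: [0.5, 0.2, -3.0]
grip_width: 0.553
grip_force: 62.8
```

```bash
cat >> h.py <<'E'
N=unit([-.1017,.3474,1]);U=np.cross(N,np.cross(UP,N));U=unit(U)
W=np.cross(N,U); C=np.array([553,-359.2,50.])
def deck(up,wd,h,cur,sg=1): 
    TT=Tool(-N,sg*U); return go(C+U*up+W*wd+N*(h),TT,*cur,'deck h%d'%h)
E
python3 - <<'E'
from h import *
log();cur=now();print(U,W)
p0=cur[1]
c=shot('wrist','w2.png');P=wcloud(c,cur[1],cur[2]);hsv=cv2.cvtColor(c['color'],cv2.COLOR_RGB2HSV)
m=(P[...,2]>120)&(P[...,2]<190)&(abs(P[...,0]-531)<60)&(abs(P[...,1]-81)<90)&(hsv[...,1]<75)&(hsv[...,2]<170)
p=blob(P,m); q=(p-p0)@cur[2]; q=q[abs(q[:,1])<27]; 
print('in tool: x',np.percentile(q[:,0],[1,99]).round(1),'y',np.percentile(q[:,1],[1,99]).round(1),'z',np.percentile(q[:,2],[1,20,50,80,99]).round(1))
x=deck(-15,0,170,cur); x=deck(-15,0,85,x)
E
```

```text
38.0 [-6.400e-02  4.130e-01  1.571e+00  1.000e-03  1.145e+00 -2.380e-01] [533.2  82.5 225.5] [0.005 0.643 0.766 0.004] F [ 0.5  0.2 -3. ] g 0.55 62.8
[ 0.26417953 -0.90241858  0.34036727] [0.95972106 0.28095461 0.        ]
in tool: x [-56.4  61.7] y [-24.5  25.5] z [38.9 54.3 55.2 65.  66.5]
deck h170 offset [-36.7, -6.5, 2.1] rot [-15.5, -14.9, 82.6] rows 11 err 0.0 dq 0.11 q [-0.63  0.5   1.52 -0.28  0.86  0.81] p [533.0, -290.0, 205.0] cap
deck h85 offset [-0.0, 0.0, 8.5] rot [0.0, 0.0, 0.0] rows 3 err 0.0 dq 0.05 q [-0.66  0.65  1.52 -0.31  0.71  0.83] p [541.0, -318.0, 125.0] cap
```

```bash
python3 - <<'E'
from h import *
cur=now()
x=deck(-30,0,170,cur); x=deck(-30,0,83,x)
E
```

```text
deck h170 offset [-35.3, -6.6, 2.3] rot [-15.8, -14.8, 82.7] rows 11 err 0.0 dq 0.11 q [-0.61  0.49  1.55 -0.29  0.84  0.84] p [529.0, -277.0, 200.0] cap
deck h83 offset [0.0, -0.0, 8.7] rot [0.0, 0.0, 0.0] rows 3 err 0.0 dq 0.05 q [-0.65  0.64  1.55 -0.32  0.69  0.87] p [537.0, -305.0, 118.0] cap
```

step_arm:
  plan:
    - {"offset": [-35.3,-6.6,2.3],"rot": [-15.8,-14.8,82.7],"gripper": 4}
    - {"offset": [-35.3,-6.6,2.3],"rot": [-15.8,-14.8,82.7],"gripper": 4}
    - {"offset": [-35.3,-6.6,2.3],"rot": [-15.8,-14.8,82.7],"gripper": 4}
    - {"offset": [-35.3,-6.6,2.3],"rot": [-15.8,-14.8,82.7],"gripper": 4}
    - {"offset": [-35.3,-6.6,2.3],"rot": [-15.8,-14.8,82.7],"gripper": 4}
    - {"offset": [-35.3,-6.6,2.3],"rot": [-15.8,-14.8,82.7],"gripper": 4}
    - {"offset": [-35.3,-6.6,2.3],"rot": [-15.8,-14.8,82.7],"gripper": 4}
    - {"offset": [-35.3,-6.6,2.3],"rot": [-15.8,-14.8,82.7],"gripper": 4}
    - {"offset": [-35.3,-6.6,2.3],"rot": [-15.8,-14.8,82.7],"gripper": 4}
    - {"offset": [-35.3,-6.6,2.3],"rot": [-15.8,-14.8,82.7],"gripper": 4}
    - {"offset": [-35.3,-6.6,2.3],"rot": [-15.8,-14.8,82.7],"gripper": 4}
    - {"offset": [-35.3,-6.6,2.3],"rot": [-15.8,-14.8,82.7],"gripper": 4}

```text
time_s: 39.25
eef_pos: [527.8, -276.2, 196.3]
ee_rot: [0.169, 0.975, 0.142, 0.022]
force: [-0.4, -0.6, -1.4]
grip_width: 0.555
grip_force: 62.9
```

```bash
python3 - <<'E'
from h import *
log();cur=now()
x=deck(-30,0,83,cur)
E
```

```text
39.25 [-0.612  0.496  1.557 -0.29   0.84   0.837] [ 527.8 -276.2  196.3] [0.169 0.975 0.142 0.022] F [-0.4 -0.6 -1.4] g 0.56 62.9
deck h83 offset [0.1, 0.2, 8.4] rot [-0.2, 0.2, 0.3] rows 3 err 0.0 dq 0.05 q [-0.65  0.64  1.55 -0.32  0.69  0.87] p [537.0, -305.0, 118.0] cap
```

step_arm:
  plan:
    - {"offset": [0.1,0.1,4],"rot": [0,0,0],"gripper": 4}
    - {"offset": [0.1,0.1,7],"rot": [0,0,0],"gripper": 4}
    - {"offset": [0.1,0.1,8.4],"rot": [0,0,0],"gripper": 4}
    - {"offset": [0.1,0.1,8.8],"rot": [0,0,0],"gripper": 4}
    - {"offset": [0.1,0.1,8.8],"rot": [0,0,0],"gripper": 4}

```text
time_s: 39.75
eef_pos: [537.6, -306.0, 115.5]
ee_rot: [0.171, 0.975, 0.14, 0.023]
force: [0.3, -1.1, -2.0]
grip_width: 0.555
grip_force: 63.0
```

step_arm:
  plan:
    - {"offset": [0,0,0.3],"rot": [0,0,0],"gripper": 4}
    - {"offset": [0,0,0.5],"rot": [0,0,0],"gripper": 4}
    - {"offset": [0,0,0.6],"rot": [0,0,0],"gripper": 4}
    - {"offset": [0,0,0.6],"rot": [0,0,0],"gripper": 4}

```text
time_s: 40.15
eef_pos: [538.1, -307.9, 109.8]
ee_rot: [0.171, 0.975, 0.14, 0.023]
force: [-0.1, -0.2, -3.9]
grip_width: 0.557
grip_force: 63.0
```

step_arm:
  plan:
    - {"offset": [0,0,0.15],"rot": [0,0,0],"gripper": 4}
    - {"offset": [0,0,0.3],"rot": [0,0,0],"gripper": 4}
    - {"offset": [0,0,0.3],"rot": [0,0,0],"gripper": 4}

```text
time_s: 40.45
eef_pos: [538.4, -308.9, 106.9]
ee_rot: [0.171, 0.975, 0.14, 0.023]
force: [-0.7, 0.7, 0.3]
grip_width: 0.555
grip_force: 63.2
```

Contact is just starting; 1.5 mm more, then release and back off.

step_arm:
  plan:
    - {"offset": [0,0,0.15],"rot": [0,0,0],"gripper": 4}
    - {"offset": [0,0,0.15],"rot": [0,0,0],"gripper": 4}
    - {"offset": [0,0,0.15],"rot": [0,0,0],"gripper": 4.8}
    - {"offset": [0,0,0.15],"rot": [0,0,0],"gripper": 5.2}
    - {"offset": [0,0,0.15],"rot": [0,0,0],"gripper": 5.7}
    - {"offset": [0,0,0.15],"rot": [0,0,0],"gripper": 6.2}
    - {"offset": [0,0,0.15],"rot": [0,0,0],"gripper": 6.2}
    - {"offset": [0,0,-2],"rot": [0,0,0],"gripper": 6.2}
    - {"offset": [0,0,-6],"rot": [0,0,0],"gripper": 6.2}
    - {"offset": [0,0,-10],"rot": [0,0,0],"gripper": 6.2}
    - {"offset": [0,0,-15],"rot": [0,0,0],"gripper": 6.2}
    - {"offset": [0,0,-18],"rot": [0,0,0],"gripper": 6.2}

```text
time_s: 41.65
eef_pos: [521.9, -249.4, 279.7]
ee_rot: [0.172, 0.975, 0.14, 0.024]
force: [-0.6, -0.8, 0.7]
grip_width: 0.724
grip_force: 0.0
```

```bash
python3 - <<'E'
from h import *
log();q,p,T=now();c=shot('wrist','w3.png');P=wcloud(c,p,T);hsv=cv2.cvtColor(c['color'],cv2.COLOR_RGB2HSV)
D=np.stack([(P-C)@U,(P-C)@W,(P-C)@N],-1)
m=(abs(D[...,0])<95)&(abs(D[...,1])<125)&(D[...,2]>2)&(D[...,2]<40)&(hsv[...,1]<75)&(hsv[...,2]<170)
n,l,s,_=cv2.connectedComponentsWithStats(m.astype(np.uint8)); i=1+np.argmax(s[1:,4]);d=D[l==i];describe(d,'pad in deck frame')
c=shot('top','t7.png')
cv2.imwrite('pics/t7c.png',cv2.resize(c['color'][120:280,170:540,::-1],None,fx=2,fy=2))
for s in(-55,55,165): filt(s,'x')
E
```

```text
41.65 [-0.577  0.372  1.51  -0.267  1.007  0.824] [ 521.9 -249.4  279.7] [0.172 0.975 0.14  0.024] F [-0.6 -0.8  0.7] g 0.72 0.0
pad in deck frame 4460 rect [-30.8  -0.1] [ 49.4 127. ] 0.6 z [ 5.  16.  18.1]
  box [[-56.0, 63.0], [-55.0, -64.0], [-5.0, -63.0], [-7.0, 64.0]]
x top 645 min [639. -24.  58.] max [707.  42. 155.] want [672.   9.  60.]
x scene 561 min [637. -28.  64.] max [699.  25. 151.] want [672.   9.  60.]
x top 681 min [630.  85.  63.] max [698. 152. 155.] want [664. 119.  60.]
x scene 468 min [628.  82.  64.] max [672. 131. 151.] want [664. 119.  60.]
x top 686 min [622. 194.  65.] max [688. 262. 154.] want [656. 229.  60.]
x scene 450 min [620. 188.  66.] max [665. 244. 152.] want [656. 229.  60.]
```

View pics/w3.png

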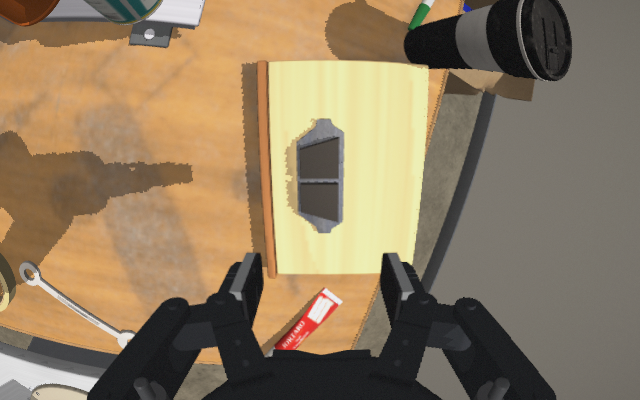

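View pics/t7c.png

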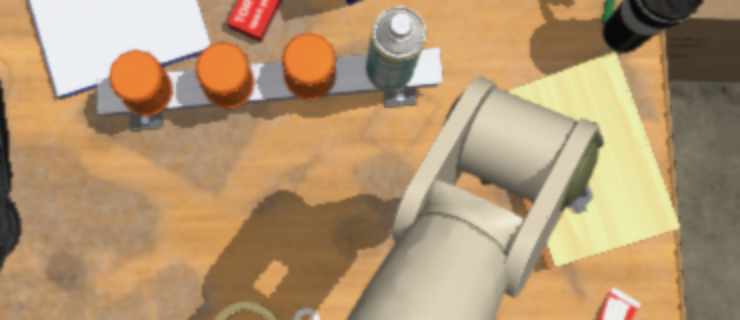

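The pad lies flat on the deck, blocks up, at wrist (320,178). In the top crop the three filters (140,80), (224,74), (309,65) and the can (397,45) stand in a row on the ledge. No second pad is visible, so I'm handing in.

```bash
python3 -c "
from rig import *
print(finish_job())"
```

```text
the job is handed in; nothing more can be done
None
```

The job is handed in at about 42 s: the can and all three filters stand upright, base down, in a row on the ledge, and the one brake pad present lies flat on the sloped rest, friction blocks up; no verdict was returned.

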